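# Gather the control knobs in the pick corner of the tote

## Task

Pick up the plywood tote of loose knobs and hold it in the air over the black rubber mat, tilted so that all three knobs have slid together into the tote's low corner, the one whose walls are cut down, with that corner over the mat and a few centimetres clear of it. Spill nothing and leave the other things on the bench where they are. Finish while still holding the tote steady and tilted like that: do not put it down or let go.

Things in the scene. Friction and masses are not known exactly. Their poses are not given: they have to be found in the camera images.
- tote: Loose open plywood tote, 0.3 to 0.5 kg. Tray 220 mm along its x, 160 mm along its y, walls 50 mm high, walls and floor 6 mm thick. Origin at the centre of its underside, z up out of the tray. An arched handle stands over its middle line; at the corner at +x, +y both walls are cut down to 28 mm for the last 60 mm.
- handle (a point): Middle of the tote's handle bar, at (0, 0, 110 mm) in the tote's frame, axes as the tote's. The bar runs along x, 220 mm long, flat-sided, 16 mm wide (y), 24 mm tall, its top 122 mm above the tote's underside and nothing above it. Two uprights, 30 mm wide (y) and 8 mm thick, outside the short walls carry it (236 mm over all).
- low_corner (a point): Inner corner of the tote at its cut-down walls, on the inner floor, at (104, 74, 6 mm) in the tote's frame; the axes are those of the tote.
- mat: Black ribbed rubber mat fixed flat on the bench, 260 mm along its x, 200 mm along its y, 5 mm thick. Origin at the centre of its underside.
- knob0: One of three identical loose control knobs on the tote floor: black disc, bright cap, 22 mm diameter, 15 mm tall, 25 g. Origin: centre of its underside, z along its axis. Knobs slide easily on the waxed floor, from a slope of about 8 to 13 degrees; one against a wall rubs on it too, so 30 to 40 degrees, leaning midway between the tote's +x and +y, brings all home in two seconds.
- knob1: One of three identical loose control knobs on the tote floor: black disc, bright cap, 22 mm diameter, 15 mm tall, 25 g. Origin: centre of its underside, z along its axis. Knobs slide easily on the waxed floor, from a slope of about 8 to 13 degrees; one against a wall rubs on it too, so 30 to 40 degrees, leaning midway between the tote's +x and +y, brings all home in two seconds.
- knob2: One of three identical loose control knobs on the tote floor: black disc, bright cap, 22 mm diameter, 15 mm tall, 25 g. Origin: centre of its underside, z along its axis. Knobs slide easily on the waxed floor, from a slope of about 8 to 13 degrees; one against a wall rubs on it too, so 30 to 40 degrees, leaning midway between the tote's +x and +y, brings all home in two seconds.
- sanding_block: Bystander: wooden sanding block with a cork sole, 110 x 60 mm, 30 mm high. Origin at the centre of its underside, long side along x.
- screwdriver: Bystander: screwdriver about 200 mm long lying along its x on the bench.
- glue: Bystander: white glue bottle with a red cap, 56 mm diameter, 140 mm tall, standing. Origin at the centre of its underside.

How it is judged:
By the outcome, as a careful person would: the job done as asked, in the order asked, and still so for the second after the job is handed in, while the arm keeps its last pose, push and grip.
It also fails if it takes over 42 s, if anything falls off the work surface, if the arm or the gripper's body presses on something with over 40 N, if the wrist force passes 120 N, or if a joint passes its speed limit or range.

## Robot

A 7-joint arm with a two-finger parallel gripper is mounted at the origin on the work surface. World frame = base frame: x ahead of the robot, y to its left, z up, the work surface at z = 0. Lengths are in m, angles in rad, forces in N, time in s.
With the tool pointing down it reaches from about 0.4 to 0.875 m from the base axis. Payload 19.3 kg.
Tool frame: the origin (TCP) lies at the very end of the fingers, on their centre line; the grasp point (between the pads) lies 19 mm behind it; z points along the fingers, y is the line along which they close (so a half turn about z gives the same grasp; the last joint's range is limited). The gripper opens to 85 mm and grips with 20 to 120 N. Pads are 22 mm wide; open, the fingers measure 114 mm over their backs; the gripper's body (76 mm by 85 mm) begins 54 mm behind the grasp point. The pads swing forward as they close: fully open they stand 13 mm farther back than shut.
Start: joints at [-1.362, 0.521, -0.036, 1.599, 0.021, 1.021, -0.113], TCP at [0.172, 0.601, 0.231] pointing down, gripper open.
Joint ranges: [-2.91, 2.91], [-0.3, 2.13], [-1.5, 1.42], [0.17, 2.43], [-1.26, 4.41], [0.16, 1.93], [-2.52, 2.52]. Speed limits (rad/s): [1.89, 1.89, 2.39, 2.39, 3.01, 3.01, 3.01].

## Interface

Orientations are given as [roll, pitch, yaw] about the fixed x, y, z axes, in that order (R = Rz(yaw) Ry(pitch) Rx(roll)).
In Python, from workcell import monitor, viewer, bot gives the robot as it stands.
- The arm moves only by the tool move_arm, never from a script. Its arguments are lists of equal length, an entry for each row: "gripper": the opening, from 0 (shut) to 1 (fully open); "linear": the shift along the tool's x, y, z in cm, a list of three; "twist": the turn about the tool's z in degrees. A call has 1 to 8 rows; each row shifts and turns the commanded pose from where the row before left it, along the tool's axes as they then stand; what a row does not reach is not made up. A row lasts 1/10 s, in which the tool goes at most 50 mm and 8.59 degrees, less where a joint would pass 70% of its speed; a pose out of reach is approached as far as the arm can. A call with a gripper value outside its range is refused whole. The fingers move at their own pace and stop on an object; "squeeze" is the grip in N (left out, the last holds). Time passes only in rows, so rows that do not move let the fingers close. It gives the time, the measured TCP pose, the force, the opening and the grip force at its end, in the units of the state.
- monitor.observe(): the state, without advancing time (a new reading comes with each control period).
- viewer.grab_frame(name): name is "scene" or "top"; returns a dict with "img" (384x512x3 uint8, red, green, blue), "K" (3x3 intrinsics, pixels), "eye" and "rotation" of the camera in the world. Camera axes: x right, y up, looking along -z (the intrinsics and any distortion apply to the point x, -y, -z); pixel columns grow to the right and rows downward; lengths in m; the calibration is good to about 2 mm. A picture is of the moment at which its call begins. There is no depth.
- bot.job_done(): hands the job in; it is judged then, once.
The state is a dict: "clock": time; "qpos": joint angles; "qd": joint speeds; "joint_efforts": joint torques, N m; "position": TCP position; "tool_rot": TCP orientation; "force": force on the tool from outside, world axes, zero at the start; "moment": the same for the moment, N m; "grip_width": finger opening in m; "finger_force": force on a finger pad.
Only numpy, scipy, OpenCV 4.12 (cv2) and the standard library are available. Lean on these libraries where they do the work, as an engineer would, in place of code of your own. Each camera call takes 0.05 s, during which the arm holds its last target. There are 200 camera calls.

## Working session

There is one attempt and no reset: what is moved stays moved. The work goes in short steps, Python scripts to look and compute and a tool call to move; the robot and the scene stay as the last step left them, time stands still between calls to the robot, and variables do not carry over. Pictures are saved under pics/ and viewed, at most 10 in all, crops included, and the job is handed in when it is done.

Besides the shell and the picture viewer there is one more tool, called after "Call:" as name([rows], argument=value, ...), one row to a line, values as JSON. move_arm: Moves the arm, as the interface text tells. Its arguments: {"type":"object","properties":{"gripper":{"type":"array"},"linear":{"type":"array"},"twist":{"type":"array"},"squeeze":{"type":"number"}},"required":["gripper","linear","twist"]}

```bash
mkdir -p pics; ls
python3 - <<'E'
from workcell import monitor, viewer, bot
import cv2,pickle
d={}
for n in("scene","top"):
    f=viewer.grab_frame(n);d[n]=f
    cv2.imwrite(f"pics/{n}0.png",f["img"][:,:,::-1]);print(n,f["K"],f["eye"],f["rotation"],[k for k in f])
pickle.dump(d,open("f0.pkl","wb"))
s=monitor.observe();print(s)
E
```

```text
pics
scene [[405.22634918   0.         251.2615211 ]
 [  0.         405.22634918 187.55521533]
 [  0.           0.           1.        ]] [ 0.94374214 -0.72004462  0.86506419] [0.76313287 0.01961623 0.50544685] ['img', 'K', 'eye', 'rotation']
top [[414.44643669   0.         256.83884825]
 [  0.         414.44643669 188.99120658]
 [  0.           0.           1.        ]] [ 0.37206623 -0.07747904  1.38458196] [ 1.37901822e-01  1.29363389e-03 -1.59626457e+00] ['img', 'K', 'eye', 'rotation']
{'clock': 0.1, 'qpos': array([-1.36217217,  0.5219722 , -0.0363015 ,  1.5999306 ,  0.02121824,
        1.02112781, -0.1127875 ]), 'qd': array([-0.00058328, -0.00192597,  0.00014717, -0.00106021,  0.00011021,
       -0.00091099,  0.00028305]), 'joint_efforts': array([ 2.90630880e-03, -9.28481197e+01,  1.98377363e+00, -3.70536268e+01,
        1.82057940e-02,  5.29170458e-03,  1.35942082e-05]), 'position': array([0.171985  , 0.60055629, 0.23077981]), 'tool_rot': array([-3.14054496e+00,  1.02663009e-04,  2.86275675e+00]), 'force': array([-0.45146631, -0.00864886,  0.60417427]), 'moment': array([ 0.05910768,  0.02031892, -0.01790435]), 'finger_force': 0.0, 'grip_width': 0.0853644263075132}
```

View pics/top0.png

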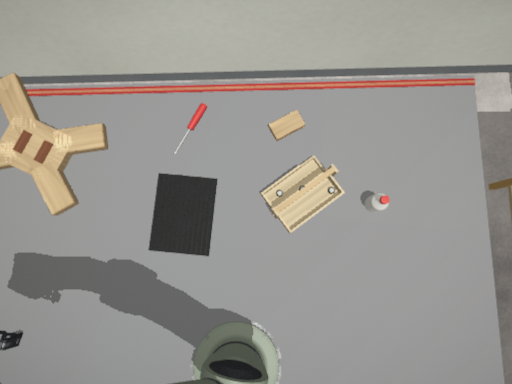

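View pics/scene0.png

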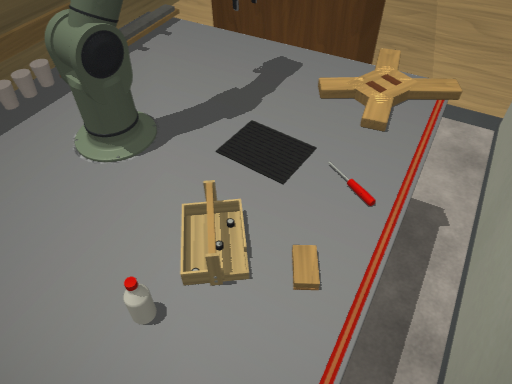

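The top view shows the tote at about (302,193), the mat at (183,214), the screwdriver at (192,128), the block at (286,125) and the glue at (380,202). The scene view shows the tote at (213,240). Next I'll zoom in on the tote and measure.

```bash
cat > h.py <<'E'
import numpy as np,cv2,pickle
from scipy.spatial.transform import Rotation as Ro
def ray(f,u,v):
    d=np.linalg.inv(f["K"])@[u,v,1]; return np.array(f["eye"]),Ro.from_euler("xyz",f["rotation"]).as_matrix()@(d*[1,-1,-1])
def onz(f,u,v,z):
    e,d=ray(f,u,v); return e+d*(z-e[2])/d[2]
def proj(f,p):
    c=Ro.from_euler("xyz",f["rotation"]).as_matrix().T@(np.array(p)-f["eye"])*[1,-1,-1]; q=f["K"]@c; return q[:2]/q[2]
E
python3 - <<'E'
from h import *
d=pickle.load(open("f0.pkl","rb"))
t=d["top"];print("tcp px",proj(t,[.172,.6006,.231]),"base px",proj(t,[0,0,0]),proj(d["scene"],[0,0,0]))
hsv=cv2.cvtColor(t["img"],cv2.COLOR_RGB2HSV)
m=((hsv[...,2]<35)).astype(np.uint8);n,l,st,c=cv2.connectedComponentsWithStats(m)
for i in range(1,n):
    if st[i,4]>800 and 150<c[i][0]<220 and 180<c[i][1]<250:
        r=cv2.minAreaRect(np.argwhere(l==i)[:,::-1].astype(np.float32));print("mat",r,[onz(t,*p,.005).round(4) for p in cv2.boxPoints(r)])
w=((hsv[...,0]>8)&(hsv[...,0]<30)&(hsv[...,1]>70)&(hsv[...,2]>60)).astype(np.uint8)
n,l,st,c=cv2.connectedComponentsWithStats(w)
for i in range(1,n):
    if st[i,4]>150: 
        r=cv2.minAreaRect(np.argwhere(l==i)[:,::-1].astype(np.float32));print(st[i],c[i],r,[onz(t,*p,.05).round(4)[:2] for p in cv2.boxPoints(r)])
a=cv2.resize(t["img"][145:240,250:350],(600,570),interpolation=cv2.INTER_CUBIC)
cv2.imwrite("pics/tz.png",a[:,:,::-1])
a=cv2.resize(d["scene"]["img"][175:290,170:260],(470,600),interpolation=cv2.INTER_CUBIC)
cv2.imwrite("pics/sz.png",a[:,:,::-1])
E
```

```text
tcp px [  7.01854018 328.14296368] base px [236.05947339 365.02432424] [116.48009853 134.45269488]
[   0   73  475  142 7122] [ 60.92684639 139.77730974] ((235.828125, 147.0284881591797), (473.9806823730469, 140.30209350585938), 0.99418705701828) [array([0.5003, 0.7578]), array([0.9766, 0.7784]), array([ 0.9059, -0.8216]), array([ 0.4348, -0.7677])]
[269 110  36  31 592] [286.36655405 125.0152027 ] ((286.381103515625, 124.88648986816406), (18.35159683227539, 32.908103942871094), 62.10273361206055) [array([ 0.7727, -0.1215]), array([ 0.8232, -0.2202]), array([ 0.7667, -0.2465]), array([ 0.7167, -0.1483])]
[ 271  158   70   72 1001] [306.05694306 190.85014985] ((306.8304443359375, 192.8915252685547), (43.46811294555664, 72.07020568847656), 47.862403869628906) [array([ 0.5175, -0.1076]), array([ 0.6729, -0.2879]), array([ 0.5633, -0.3778]), array([ 0.4113, -0.198 ])]
[489 178  23  33 213] [502.82629108 186.62441315] ((500.0, 194.0), (32.0, 22.0), 90.0) [array([ 0.574 , -0.8381]), array([ 0.5722, -0.9098]), array([ 0.4678, -0.8983]), array([ 0.4697, -0.8274])]
```

View pics/tz.png

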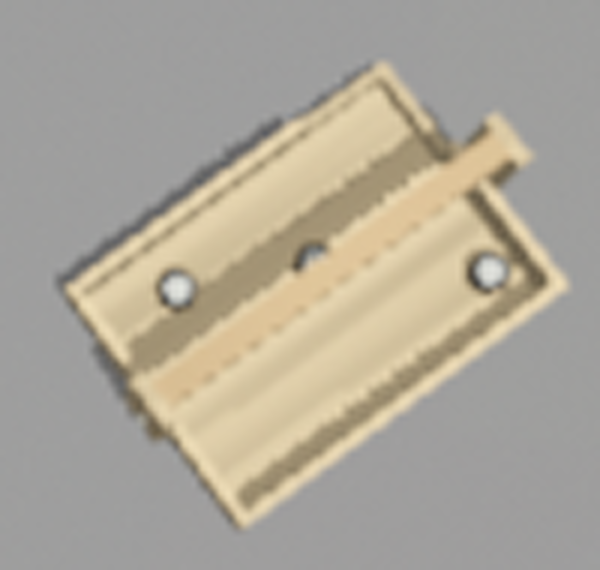

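View pics/sz.png

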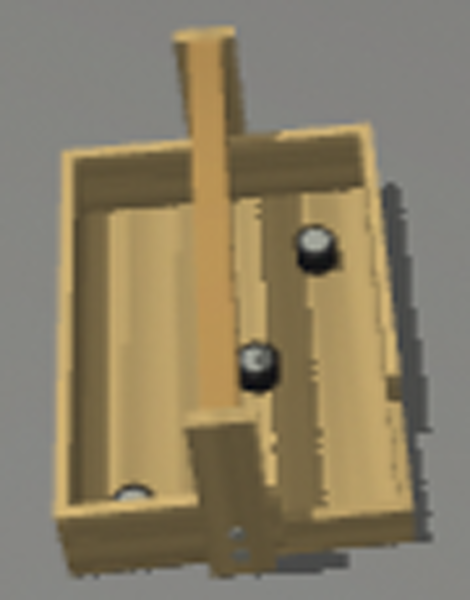

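The low corner is the top one in the top-view crop, at about (385,68), with wall steps at (285,125) and (435,150). In the scene crop it is the near-right corner. Next I'll compute poses from those corners.

Run:
```python
from h import *
d=pickle.load(open("f0.pkl","rb"));t=d["top"];s=d["scene"]
T=lambda u,v,z:onz(t,250+u/6-.4,145+v/6-.4,z)
S=lambda u,v,z:onz(s,170+u*90/470-.4,175+v*115/600-.4,z)
P=dict(low=T(385,63,.028),pxmy=T(568,285,.05),mxmy=T(243,527,.05),mxpy=T(60,285,.05),bar_a=T(137,385,.122),bar_b=T(520,133,.122),bar_mid=None)
for k,v in P.items(): print(k,v)
x=P["pxmy"]-P["mxmy"];y=P["mxpy"]-P["mxmy"];print(np.hypot(*x[:2]),np.hypot(*y[:2]),np.degrees([np.arctan2(x[1],x[0]),np.arctan2(y[1],y[0])-np.pi/2]))
print("centre",(P["pxmy"]+P["mxpy"])/2)
print("scene corners",S(62,150,.05),S(370,125,.05),S(57,512,.05),S(410,515,.028), "bar",S(207,40,.122),S(220,415,.122))
b=(P["bar_b"]-P["bar_a"]);print("bar",np.hypot(*b[:2]),np.degrees(np.arctan2(b[1],b[0])),(P["bar_a"]+P["bar_b"])/2)
hsv=cv2.cvtColor(t["img"],cv2.COLOR_RGB2HSV);m=np.zeros((384,512),np.uint8);m[165:265,140:225]=(hsv[165:265,140:225,2]<60)
n,l,st,c=cv2.connectedComponentsWithStats(m);i=1+st[1:,4].argmax()
r=cv2.minAreaRect(np.argwhere(l==i)[:,::-1].astype(np.float32));q=[onz(t,*p,.005)[:2] for p in cv2.boxPoints(r)];print("mat",np.round(q,3),np.mean(q,0),np.linalg.norm(q[0]-q[1]),np.linalg.norm(q[1]-q[2]))
```

```text
low [ 0.66975203 -0.273618    0.028     ]
pxmy [ 0.53980076 -0.36397317  0.05      ]
mxmy [ 0.41405378 -0.1834275   0.05      ]
mxpy [ 0.54684757 -0.08917442  0.05      ]
bar_a [ 0.48507556 -0.12638448  0.122     ]
bar_b [ 0.61045241 -0.32805806  0.122     ]
bar_mid None
0.22002055196807518 0.1628429673016332 [-55.14344701 -54.63400126]
centre [ 0.54332416 -0.2265738   0.05      ]
scene corners [ 0.41439053 -0.18516026  0.05      ] [ 0.54628277 -0.09548414  0.05      ] [ 0.53945648 -0.36257938  0.05      ] [ 0.67166104 -0.27778202  0.028     ] bar [ 0.48190736 -0.13933045  0.122     ] [ 0.60803423 -0.3230349   0.122     ]
bar 0.237469131917286 -58.1315236050021 [ 0.54776398 -0.22722127  0.122     ]
mat [[0.373 0.279]
 [0.628 0.253]
 [0.601 0.055]
 [0.346 0.086]] [0.48703191 0.16815664] 0.2570382104535624 0.2000725296076842
```

The measurements agree with the given sizes: tote centre (0.543,-0.228) with yaw -55°, and mat centre (0.487,0.168). `move_arm` documents no tilt control. Before grasping, I'll find out in free air above the mat what the arm does at its reach limit.

Call:
move_arm([
  [-3.8,-3.0,-1],
  [-3.8,-3.0,-1],
  [-3.8,-3.0,-1],
  [-3.8,-3.0,-1],
  [-3.8,-3.0,-1],
  [-3.8,-3.0,-1],
  [-3.8,-3.0,-1],
  [-3.8,-3.0,-1],
], gripper=[1,1,1,1,1,1,1,1], twist=[0,0,0,0,0,0,0,0])

```text
clock: 0.9
position: [0.3989, 0.2846, 0.3117]
tool_rot: [3.142, -0.0, 2.863]
force: [1.2, 0.5, 0.3]
grip_width: 0.0855
finger_force: 0.0
```

Call:
move_arm([
  [2.5,-3.1,0],
  [2.5,-3.1,0],
  [2.5,-3.1,0],
  [2.5,-3.1,0],
  [2.5,-3.1,0],
], gripper=[1,1,1,1,1], twist=[0,0,0,0,0])

```text
clock: 1.4
position: [0.2341, 0.1707, 0.3109]
tool_rot: [-3.141, -0.0, 2.863]
force: [0.5, -0.5, 1.3]
grip_width: 0.085
finger_force: 0.0
```

Run:
```python
from workcell import monitor
s=monitor.observe();print(s["qpos"],s["qd"],s["position"],s["tool_rot"])
```

```text
[-0.87325698 -0.16154825  0.0320237   2.2388467   0.00605851  1.06466162
  0.447238  ] [-0.08117964 -0.82774221 -0.20831194  0.66785603  0.00618787  0.150757
 -0.29282599] [0.23406176 0.1706921  0.31094545] [-3.14113078e+00 -5.78605969e-05  2.86262379e+00]
```

Call:
move_arm([
  [2.5,-3.1,0],
  [2.5,-3.1,0],
  [1.2,-1.6,0],
  [1.2,-1.6,0],
], gripper=[1,1,1,1], twist=[0,0,0,0])

```text
clock: 1.8
position: [0.1719, 0.1251, 0.3058]
tool_rot: [-3.137, -0.009, 2.865]
force: [-0.4, 0.8, 0.5]
grip_width: 0.0852
finger_force: 0.0
```

Run:
```python
from workcell import monitor
s=monitor.observe();print(s["qpos"],s["qd"],s["position"],s["tool_rot"])
```

```text
[-0.4833476  -0.3049684  -0.29586901  2.34786357 -0.10477706  1.09757993
  0.57661089] [ 1.27735046e+00 -7.52158094e-04 -9.14401683e-01  1.56072211e-01
 -3.29184709e-01 -6.22367811e-02  5.53658733e-01] [0.17188757 0.12507958 0.30578018] [-3.13653616 -0.00939677  2.86496377]
```

Call:
move_arm([
  [-2.5,3.1,0],
  [-2.5,3.1,0],
  [-2.5,3.1,0],
], gripper=[1,1,1], twist=[0,0,0])

```text
clock: 2.1
position: [0.2718, 0.1948, 0.3049]
tool_rot: [-3.138, -0.009, 2.863]
force: [-0.2, 0.3, 0.7]
grip_width: 0.0856
finger_force: 0.0
```

Run:
```python
from workcell import monitor
s=monitor.observe();print(s["qpos"],s["qd"],s["position"],s["tool_rot"])
```

```text
[-0.47531369 -0.04176374 -0.30418293  2.15349437 -0.02103185  1.03565669
  0.52345734] [-0.00904838  0.81934904 -0.01200649 -0.70500119  0.27486827 -0.07680423
 -0.16832413] [0.27180201 0.19477271 0.30486612] [-3.13769902 -0.00860126  2.86264128]
```

Pushing into the limit tilts the tool a little, and the tilt persists. So I can build up tilt at a wrist limit. The promising one is high up, where joint 6 saturates at 1.93. I'll test that empty-handed.

Call:
move_arm([
  [0,0,-5],
  [0,0,-5],
  [0,0,-5],
  [0,0,-5],
  [0,0,-5],
  [0,0,-5],
  [0,0,-5],
  [0,0,-5],
], gripper=[1,1,1,1,1,1,1,1], twist=[0,0,0,0,0,0,0,0])

```text
clock: 2.9
position: [0.2732, 0.1958, 0.665]
tool_rot: [3.135, -0.001, 2.867]
force: [0.4, 0.5, -1.0]
grip_width: 0.0856
finger_force: 0.0
```

```bash
cat > o.py <<'E'
from workcell import monitor
import numpy as np
from scipy.spatial.transform import Rotation as Ro
s=monitor.observe();R=Ro.from_euler("xyz",s["tool_rot"]).as_matrix()
np.set_printoptions(precision=3,suppress=True)
print(s["clock"],"q",s["qpos"],"p",s["position"],"tilt",np.degrees(np.arccos(-R[2,2])).round(2),"zaz",np.degrees(np.arctan2(R[1,2],R[0,2])).round(1),"az",np.degrees(np.arctan2(s["position"][1],s["position"][0])).round(1),"\n",R,s["force"],s["grip_width"],s["finger_force"])
E
python3 o.py
```

```text
2.9 q [-0.336 -0.11  -0.375  1.322 -0.048  1.916  0.572] p [0.273 0.196 0.665] tilt 0.39 zaz 82.5 az 35.6 
 [[-0.963  0.271  0.001]
 [ 0.271  0.963  0.007]
 [ 0.001  0.007 -1.   ]] [ 0.378  0.477 -1.05 ] 0.08564116060548535 0.0
```

At the q6 limit. I'll keep pushing up.

Call:
move_arm([
  [0,0,-5],
  [0,0,-5],
  [0,0,-5],
  [0,0,-5],
], gripper=[1,1,1,1], twist=[0,0,0,0])

```text
clock: 3.3
position: [0.2786, 0.1962, 0.7042]
tool_rot: [3.07, 0.048, 2.858]
force: [-0.4, -0.4, -0.3]
grip_width: 0.0852
finger_force: 0.0
```

```bash
python3 o.py
```

```text
3.3 q [ 0.103 -0.13  -0.697  1.221 -0.099  1.933  0.656] p [0.279 0.196 0.704] tilt 4.93 zaz 40.2 az 35.2 
 [[-0.959  0.275  0.066]
 [ 0.279  0.959  0.055]
 [-0.048  0.072 -0.996]] [-0.353 -0.36  -0.347] 0.08517871568317115 0.0
```

Tilting works: about 5° outward over those rows, and it persists. For a clean grasp I'll cancel it at the opposite limit, low and near, where joint 6 hits its minimum and the fingers tip inward.

Call:
move_arm([
  [0,0,5],
  [0,0,5],
  [0,0,5],
  [0,0,5],
  [0,0,5],
  [0,0,5],
  [0,0,5],
  [0,0,5],
], gripper=[1,1,1,1,1,1,1,1], twist=[0,0,0,0,0,0,0,0])

```text
clock: 4.1
position: [0.3041, 0.2188, 0.304]
tool_rot: [3.069, 0.049, 2.86]
force: [2.0, 0.7, -0.2]
grip_width: 0.0853
finger_force: 0.0
```

```bash
python3 o.py
```

```text
4.1 q [ 0.054 -0.003 -0.822  2.122  0.005  0.935  0.521] p [0.304 0.219 0.304] tilt 4.99 zaz 40.0 az 35.7 
 [[-0.96   0.273  0.067]
 [ 0.277  0.959  0.056]
 [-0.049  0.072 -0.996]] [ 1.968  0.735 -0.237] 0.08527428967885314 0.0
```

Call:
move_arm([
  [0.5,-0.6,4.6],
  [0.5,-0.6,4.6],
  [0.5,-0.6,4.6],
  [0.5,-0.6,4.6],
  [0.5,-0.6,4],
  [1.8,-2.2,0],
  [1.8,-2.2,0],
  [1.8,-2.2,0],
], gripper=[1,1,1,1,1,1,1,1], twist=[0,0,0,0,0,0,0,0])

```text
clock: 4.9
position: [0.2376, 0.176, 0.0671]
tool_rot: [-3.046, -0.036, 2.912]
force: [-0.5, -1.3, -1.5]
grip_width: 0.0855
finger_force: 0.0
```

```bash
python3 o.py
```

```text
4.9 q [ 0.081  0.719 -1.214  2.427  0.976  0.828 -0.551] p [0.238 0.176 0.067] tilt 5.88 zaz -123.7 az 36.5 
 [[-0.973  0.223 -0.057]
 [ 0.227  0.97  -0.085]
 [ 0.036 -0.096 -0.995]] [-0.54  -1.3   -1.487] 0.08547743812996657 0.0
```

The tilt overshot to about 6° inward, and joint 3 is drifting. I'll fit a kinematic model from the recorded states so I can plan this properly.

```bash
cat > k.py <<'E'
import numpy as np,itertools
from scipy.spatial.transform import Rotation as Ro
from scipy.optimize import least_squares
D=[([-1.36217217,.5219722,-.0363015,1.5999306,.02121824,1.02112781,-.1127875],[.171985,.60055629,.23077981],[-3.14054496,.0001,2.86275675]),
([-.87325698,-.16154825,.0320237,2.2388467,.00605851,1.06466162,.447238],[.23406176,.1706921,.31094545],[-3.14113,-.00006,2.86262]),
([-.4833476,-.3049684,-.29586901,2.34786357,-.10477706,1.09757993,.57661089],[.17188757,.12507958,.30578018],[-3.13653616,-.00939677,2.86496]),
([-.336,-.11,-.375,1.322,-.048,1.916,.572],[.2732,.1958,.665],[3.135,-.001,2.867]),
([.103,-.13,-.697,1.221,-.099,1.933,.656],[.2786,.1962,.7042],[3.07,.048,2.858]),
([.054,-.003,-.822,2.122,.005,.935,.521],[.3041,.2188,.304],[3.069,.049,2.86]),
([.081,.719,-1.214,2.427,.976,.828,-.551],[.2376,.176,.0671],[-3.046,-.036,2.912])]
def fk(q,x,sg):
    h,a,b,c,o1,o3,o5,o7=x; q=np.array(q)
    R=Ro.from_euler("Z",sg[0]*q[0]+o1);p=np.array([0,0,h])
    R=R*Ro.from_euler("Y",q[1])*Ro.from_euler("Z",sg[1]*q[2]+o3);p=p+R.apply([0,0,a])
    R=R*Ro.from_euler("Y",q[3])*Ro.from_euler("Z",sg[2]*q[4]+o5);p=p+R.apply([0,0,b])
    R=R*Ro.from_euler("Y",q[5])*Ro.from_euler("Z",sg[3]*q[6]+o7);return p+R.apply([0,0,c]),R
def fit():
    best=None
    for sg in itertools.product([1,-1],repeat=4):
      for o7 in(0,1.57,3.14,-1.57):
        f=lambda x:np.concatenate([np.r_[(fk(q,x,sg)[0]-p)*3,(fk(q,x,sg)[1].inv()*Ro.from_euler("xyz",r)).as_rotvec()] for q,p,r in D])
        r=least_squares(f,[.36,.52,.43,.36,0,0,0,o7])
        if best is None or r.cost<best[0]: best=(r.cost,r.x,sg,np.abs(r.fun).max())
    return best
if __name__=="__main__":
    b=fit();print(b);np.savez("kin.npz",x=b[1],sg=b[2])
E
python3 k.py
```

```text
(np.float64(0.010901410653386685), array([ 0.20030317,  0.52881717,  0.41963412,  0.20858354, -0.07064422,
       -0.06876962, -0.00595341,  1.43787486]), (-1, -1, -1, -1), np.float64(0.068393523437796))
```

```bash
cat >> k.py <<'E'
def fk2(q,x,sg=(-1,-1,-1,-1)):
    h,a,b,c,o1,o3,o5,o7,e1,e2,e3,o2,o4,o6,w=x; q=np.array(q)
    R=Ro.from_euler("Z",-q[0]+o1);p=np.array([0,0,h])+R.apply([e1,0,0])
    R=R*Ro.from_euler("Y",q[1]+o2)*Ro.from_euler("Z",-q[2]+o3);p=p+R.apply([e2,0,a])
    R=R*Ro.from_euler("Y",q[3]+o4);p=p+R.apply([-e2,0,0]);R=R*Ro.from_euler("Z",-q[4]+o5);p=p+R.apply([e3,0,b])
    R=R*Ro.from_euler("Y",q[5]+o6);p=p+R.apply([w,0,0]);R=R*Ro.from_euler("Z",-q[6]+o7);return p+R.apply([0,0,c]),R
E
python3 - <<'E'
from k import *
np.set_printoptions(precision=4,suppress=True)
x0=list(np.load("kin.npz")["x"])+[0]*7
for lab,free in(("offs",[0,1,2,3,4,5,6,7,8,9,10,14]),("all",range(15))):
    free=list(free)
    def X(v): x=np.zeros(15);x[free]=v;return x
    def f(v):
        o=[]
        for q,p,r in D:
            P,R=fk2(q,X(v));o+=list((P-p)*3)+list((R.inv()*Ro.from_euler("xyz",r)).as_rotvec())
        return np.r_[o,v*.003]
    r=least_squares(f,np.array(x0)[free]);print(lab,r.cost,X(r.x));print(r.fun[:42].reshape(7,6))
np.savez("kin2.npz",x=X(r.x))
E
python3 o.py
```

```text
offs 0.009695649990097812 [ 0.2055  0.5297  0.4292  0.2186 -0.0766 -0.0544 -0.0062  1.4454  0.0098
 -0.0089 -0.016   0.      0.      0.      0.0112]
[[ 0.0518 -0.0175  0.0034 -0.0009  0.0323  0.0048]
 [-0.0528  0.0365 -0.0148  0.0014 -0.0031 -0.002 ]
 [-0.0309  0.0679 -0.0231  0.0106 -0.0063 -0.0002]
 [-0.0092  0.0155  0.0072  0.0024  0.0025 -0.0063]
 [-0.0013 -0.0082  0.0029 -0.0038  0.0122 -0.0078]
 [ 0.0064 -0.0085 -0.0166 -0.0104  0.0126 -0.0006]
 [ 0.015   0.0184  0.041  -0.0298 -0.0056  0.012 ]]
all 0.009317994477281231 [ 0.2163  0.5317  0.4281  0.2312 -0.0692 -0.0578 -0.012   1.4496  0.0071
 -0.0151 -0.0172  0.019  -0.0267  0.009   0.0108]
[[ 0.0477 -0.0161 -0.0042 -0.0022  0.0394  0.0081]
 [-0.0547  0.0345 -0.0142 -0.0031  0.0015  0.0004]
 [-0.0357  0.0665 -0.0206  0.0101 -0.0073  0.0045]
 [-0.0062  0.012   0.0053  0.0027  0.0019 -0.0075]
 [ 0.0039 -0.0171  0.0053  0.0028  0.0099 -0.0089]
 [ 0.0065 -0.0042 -0.0117 -0.0019  0.0081  0.0013]
 [ 0.0135  0.0199  0.0402 -0.0203 -0.0085  0.0022]]
4.9 q [ 0.081  0.719 -1.214  2.427  0.976  0.828 -0.551] p [0.238 0.176 0.067] tilt 5.88 zaz -123.7 az 36.5 
 [[-0.973  0.223 -0.057]
 [ 0.227  0.97  -0.085]
 [ 0.036 -0.096 -0.995]] [-0.54  -1.3   -1.487] 0.08547743812996657 0.0
```

The residual pattern implies a lateral offset of about 60 mm, so I'll refit with lateral offsets.

```bash
cat >> k.py <<'E'
def fk3(q,x):
    h,a,b,c,y1,y2,y3,e1,e2,e3,o7=x; q=np.array(q)
    R=Ro.from_euler("Z",-q[0]);p=np.array([0,0,h])+R.apply([e1,y1,0])
    R=R*Ro.from_euler("Y",q[1])*Ro.from_euler("Z",-q[2]);p=p+R.apply([e2,y2,a])
    R=R*Ro.from_euler("Y",q[3])*Ro.from_euler("Z",-q[4]);p=p+R.apply([e3,y3,b])
    R=R*Ro.from_euler("Y",q[5])*Ro.from_euler("Z",-q[6]+o7);return p+R.apply([0,0,c]),R
E
python3 - <<'E'
from k import *
np.set_printoptions(precision=4,suppress=True)
def f(v):
    o=[]
    for q,p,r in D:
        P,R=fk3(q,v);o+=list((P-p)*3)+list((R.inv()*Ro.from_euler("xyz",r)).as_rotvec())
    return np.r_[o,v*.0005]
for s in(1.5,-1.5):
    r=least_squares(f,[.36,.52,.43,.36,-.02,-.02,-.02,0,0,0,s]);print(r.cost,r.x);print(r.fun[:42].reshape(7,6))
    if r.cost<.001:np.savez("kin3.npz",x=r.x)
E
```

```text
2.9245418438513037e-06 [ 0.3223  0.5298  0.4206  0.33   -0.0212 -0.0374 -0.0006  0.0001 -0.
 -0.0001  1.5712]
[[ 0.0001 -0.      0.0001 -0.      0.     -0.0004]
 [ 0.     -0.0001  0.0001  0.      0.     -0.0004]
 [ 0.0001 -0.0001  0.0001 -0.      0.     -0.0004]
 [-0.0002  0.0005  0.      0.0008  0.      0.0008]
 [-0.     -0.0003 -0.0001  0.0001 -0.0003 -0.0008]
 [ 0.      0.0002 -0.0002 -0.0006 -0.0004  0.0005]
 [ 0.     -0.      0.0001 -0.0009 -0.0002  0.0006]]
2.9245418438512062e-06 [ 0.3223  0.5298  0.4206  0.33   -0.0212 -0.0374 -0.0006  0.0001 -0.
 -0.0001  1.5712]
[[ 0.0001 -0.      0.0001 -0.      0.     -0.0004]
 [ 0.     -0.0001  0.0001  0.      0.     -0.0004]
 [ 0.0001 -0.0001  0.0001 -0.      0.     -0.0004]
 [-0.0002  0.0005  0.      0.0008  0.      0.0008]
 [-0.     -0.0003 -0.0001  0.0001 -0.0003 -0.0008]
 [ 0.      0.0002 -0.0002 -0.0006 -0.0004  0.0005]
 [ 0.     -0.      0.0001 -0.0009 -0.0002  0.0006]]
```

The kinematics fit is now sub-millimetre. Next I'll replay the history with a simple IK-row model to predict how tilt builds up.

```bash
cat > s.py <<'E'
from k import *
X=np.load("kin3.npz")["x"]
LO=np.array([-2.91,-.3,-1.5,.17,-1.26,.16,-2.52]);HI=np.array([2.91,2.13,1.42,2.43,4.41,1.93,2.52])
V=np.array([1.89,1.89,2.39,2.39,3.01,3.01,3.01])*.07
def jac(q):
    p0,R0=fk3(q,X);J=np.zeros((6,7))
    for i in range(7):
        d=q.copy();d[i]+=1e-5;p,R=fk3(d,X);J[:3,i]=(p-p0)/1e-5;J[3:,i]=(R*R0.inv()).as_rotvec()/1e-5
    return p0,R0,J
def row(q,lin,tw,w=1.,lam=.02,n=25):
    p,R=fk3(q,X);pt=p+R.apply(np.array(lin)/100);Rt=R*Ro.from_euler("z",tw,degrees=True);q0=q.copy()
    for _ in range(n):
        pp,RR,J=jac(q);e=np.r_[pt-pp,w*(Rt*RR.inv()).as_rotvec()]
        if np.abs(e).max()<1e-5:break
        J[3:]*=w;dq=J.T@np.linalg.solve(J@J.T+lam**2*np.eye(6),e)
        q=np.clip(np.clip(q+dq,LO,HI),q0-V,q0+V)
    return q
def info(q):
    p,R=fk3(q,X);z=R.as_matrix()[:,2];return f"q{np.round(q,3)} p{np.round(p,3)} tilt{np.degrees(np.arccos(-z[2])):.1f} zaz{np.degrees(np.arctan2(z[1],z[0])):.0f} yaw{np.degrees(R.as_euler('xyz')[2]):.0f}"
def run(q,rows,**k):
    for l,t in rows:q=row(q,l,t,**k)
    return q
E
python3 - <<'E'
from s import *
H=[[([-3.8,-3,-1],0)]*8,[([2.5,-3.1,0],0)]*5,[([2.5,-3.1,0],0)]*2+[([1.2,-1.6,0],0)]*2,[([-2.5,3.1,0],0)]*3,[([0,0,-5],0)]*8,[([0,0,-5],0)]*4,[([0,0,5],0)]*8,[([.5,-.6,4.6],0)]*4+[([.5,-.6,4],0)]+[([1.8,-2.2,0],0)]*3]
for w,lam in((1,.02),(.3,.02),(.3,.1),(1,.1)):
    print(w,lam);q=np.array(D[0][0])
    for i,h in enumerate(H):
        q=run(q,h,w=w,lam=lam)
        if i>1: print(info(q))
E
```

```text
1 0.02
q[-0.771 -0.3   -0.13   2.399 -0.053  1.169  0.423] p[0.136 0.099 0.29 ] tilt7.4 zaz-134 yaw164
q[-0.753 -0.025 -0.073  2.233 -0.004  1.063  0.468] p[0.233 0.167 0.275] tilt7.4 zaz-134 yaw164
q[-0.756 -0.032 -0.066  1.241 -0.004  1.93   0.469] p[0.298 0.236 0.671] tilt0.2 zaz80 yaw164
q[-0.92   0.182  0.174  0.572 -0.067  1.93   0.492] p[0.404 0.346 0.856] tilt26.4 zaz47 yaw161
q[-0.907  0.269  0.118  1.364 -0.049  1.019  0.501] p[0.531 0.484 0.518] tilt28.2 zaz47 yaw161
q[-0.945  0.429  0.1    1.786 -0.054  0.438  0.467] p[0.51  0.503 0.263] tilt28.2 zaz47 yaw161
0.3 0.02
q[-0.771 -0.3   -0.13   2.399 -0.053  1.169  0.423] p[0.136 0.099 0.29 ] tilt7.4 zaz-134 yaw164
q[-0.754 -0.025 -0.073  2.232 -0.004  1.063  0.469] p[0.233 0.167 0.275] tilt7.4 zaz-134 yaw164
q[-0.756 -0.032 -0.066  1.241 -0.004  1.93   0.469] p[0.298 0.236 0.671] tilt0.2 zaz77 yaw164
q[-0.918  0.178  0.167  0.572 -0.063  1.93   0.49 ] p[0.402 0.345 0.858] tilt26.6 zaz47 yaw161
q[-0.904  0.265  0.112  1.364 -0.046  1.019  0.499] p[0.531 0.484 0.52 ] tilt28.4 zaz47 yaw161
q[-0.942  0.425  0.096  1.786 -0.048 
[... 514 characters left out ...]
.565] tilt31.7 zaz47 yaw160
q[-0.872  0.331 -0.011  1.824  0.074  0.435  0.352] p[0.496 0.494 0.311] tilt31.7 zaz48 yaw160
1 0.1
q[-0.778 -0.3   -0.125  2.399 -0.051  1.162  0.419] p[0.138 0.101 0.29 ] tilt6.9 zaz-133 yaw164
q[-0.759 -0.026 -0.067  2.23  -0.004  1.059  0.468] p[0.235 0.169 0.276] tilt6.9 zaz-133 yaw164
q[-0.76  -0.039 -0.062  1.25  -0.004  1.93   0.469] p[0.295 0.233 0.67 ] tilt0.1 zaz143 yaw164
q[-0.868  0.126  0.061  0.581 -0.018  1.93   0.471] p[0.382 0.327 0.879] tilt28.9 zaz47 yaw161
q[-0.844  0.216  0.022  1.379 -0.008  1.02   0.47 ] p[0.517 0.475 0.544] tilt30.1 zaz47 yaw161
q[-0.901  0.376  0.03   1.804  0.031  0.437  0.39 ] p[0.502 0.5   0.29 ] tilt30.1 zaz47 yaw161
```

Run:
```python
s=open("s.py").read()
s=s.replace("dq=J.T@np.linalg.solve(J@J.T+lam**2*np.eye(6),e)\n","""
        lo=np.maximum(LO,q0-V)-q;hi=np.minimum(HI,q0+V)-q;A=np.vstack([J,lam*np.eye(7)])
        dq=lsq_linear(A,np.r_[e,np.zeros(7)],(np.minimum(lo,-1e-9),np.maximum(hi,1e-9))).x
        if np.abs(dq).max()<1e-4:break
""").replace("from k import *","from k import *\nfrom scipy.optimize import lsq_linear").replace("n=25","n=10")
open("s.py","w").write(s)
from s import *
H=[[([-3.8,-3,-1],0)]*8,[([2.5,-3.1,0],0)]*5,[([2.5,-3.1,0],0)]*2+[([1.2,-1.6,0],0)]*2,[([-2.5,3.1,0],0)]*3,[([0,0,-5],0)]*8,[([0,0,-5],0)]*4,[([0,0,5],0)]*8,[([.5,-.6,4.6],0)]*4+[([.5,-.6,4],0)]+[([1.8,-2.2,0],0)]*3]
for w,lam in((1,.01),(.3,.01),(.3,.05)):
    print(w,lam);q=np.array(D[0][0])
    for i,h in enumerate(H):
        q=run(q,h,w=w,lam=lam)
        if i>1: print(info(q))
```

```text
1 0.01
q[-0.72  -0.3   -0.15   2.387 -0.053  1.068  0.455] p[0.165 0.124 0.292] tilt0.9 zaz-140 yaw164
q[-0.705 -0.042 -0.104  2.197 -0.007  1.002  0.487] p[0.263 0.193 0.29 ] tilt0.9 zaz-140 yaw164
q[-0.569 -0.108 -0.199  1.325 -0.024  1.93   0.517] p[0.27  0.199 0.665] tilt0.4 zaz-147 yaw164
q[-0.04  -0.107 -0.63   1.238 -0.072  1.93   0.596] p[0.278 0.206 0.693] tilt3.4 zaz43 yaw164
q[-0.077  0.015 -0.727  2.134  0.017  0.937  0.479] p[0.295 0.222 0.294] tilt3.4 zaz43 yaw164
q[-0.026  0.53  -1.013  2.43   0.922  0.575 -0.499] p[0.263 0.207 0.085] tilt2.0 zaz47 yaw164
0.3 0.01
q[-0.609 -0.3   -0.225  2.36  -0.083  1.151  0.507] p[0.153 0.114 0.302] tilt4.3 zaz-140 yaw164
q[-0.597 -0.034 -0.207  2.183 -0.018  1.067  0.498] p[0.251 0.183 0.293] tilt4.3 zaz-140 yaw164
q[-0.324 -0.096 -0.403  1.291 -0.044  1.93   0.551] p[0.275 0.203 0.672] tilt0.5 zaz67 yaw164
q[-0.301 -0.184 -0.356  1.061 -0.07   1.93   0.592] p[0.268 0.197 0.797] tilt18.4 zaz38 yaw162
q[-0.294 -0.087 -0.459  1.94  -0.012  0.958  0.537] p[0.367 0.275 0.418] tilt18.5 zaz38 yaw162
q[-0.503  0.19  -0.386  2.43   0.563  0.256 -0.108] p[0.326 0.253 0.166] tilt18.5 zaz38 yaw162
0.3 0.05
q[-0.53  -0.3   -0.282  2.357 -0.098  1.15   0.538] p[0.153 0.114 0.302] tilt4.3 zaz-140 yaw164
q[-0.519 -0.032 -0.282  2.179 -0.019  1.068  0.501] p[0.251 0.183 0.294] tilt4.3 zaz-140 yaw164
q[-0.374 -0.098 -0.361  1.293 -0.041  1.93   0.544] p[0.275 0.203 0.673] tilt0.6 zaz64 yaw164
q[-0.156 -0.199 -0.424  1.062 -0.123  1.93   0.642] p[0.263 0.193 0.799] tilt18.9 zaz39 yaw162
q[-0.181 -0.101 -0.554  1.942 -0.044  0.957  0.567] p[0.363 0.275 0.421] tilt18.9 zaz39 yaw162
q[-0.449  0.184 -0.451  2.43   0.568  0.263 -0.119] p[0.322 0.255 0.169] tilt18.7 zaz40 yaw162
```

The bounded least-squares model matches reality well. I'll use it to plan levelling the tool, moving to the tote, and tilting.

```bash
cat >> s.py <<'E'
def goto(q,pw,tw=0,rate=.045,nmax=60,w=.8):
    "straight moves to world point, returning rows"
    rows=[]
    p,R=fk3(q,X)
    n=int(max(np.ceil(np.linalg.norm(np.array(pw)-p)/rate),np.ceil(abs(tw)/8)))
    for i in range(n):
        p,R=fk3(q,X);l=R.inv().apply((np.array(pw)-p)/(n-i))*100
        q=row(q,l,tw/n,w=w);rows.append((l.round(2),tw/n))
    return q,rows
def push(q,dw,n,w=.8):
    "push along world direction dw (cm per row)"
    for i in range(n):
        p,R=fk3(q,X);q=row(q,R.inv().apply(dw),0,w=w)
    return q
E
cat > p1.py <<'E'
from s import *
from workcell import monitor
q=monitor.observe()["qpos"]
print(info(q))
for az in(20,56,80):
  for r,zt in((.35,.66),(.5,.64),(.7,.55)):
    c,s=np.cos(np.radians(az)),np.sin(np.radians(az))
    a,ro=goto(q,[.3,.22,.25]);a,ro2=goto(a,[r*c,r*s,zt]);print(az,r,len(ro+ro2),info(a))
    for d in((0,0,-0+5),):
        b=a
        for k in range(3):
            b=push(b,np.array(d),2);print("   ",d,info(b))
E
python3 p1.py
```

```text
q[ 0.081  0.719 -1.214  2.427  0.976  0.828 -0.551] p[0.238 0.176 0.067] tilt5.9 zaz-124 yaw167
20 0.35 15 q[ 1.041 -0.102 -1.38   1.302 -0.041  1.93   0.996] p[0.328 0.118 0.643] tilt5.4 zaz-120 yaw167
    (0, 0, 5) q[ 1.041 -0.083 -1.402  1.254 -0.02   1.93   0.979] p[0.34 0.12 0.66] tilt4.0 zaz-94 yaw167
    (0, 0, 5) q[ 1.041 -0.11  -1.351  1.201 -0.04   1.93   1.024] p[0.346 0.119 0.684] tilt4.4 zaz-46 yaw167
    (0, 0, 5) q[ 1.041 -0.087 -1.381  1.147 -0.012  1.93   1.004] p[0.358 0.12  0.704] tilt6.3 zaz-23 yaw167
20 0.5 15 q[ 0.253  0.298 -1.095  1.13   0.305  1.93   0.611] p[0.458 0.166 0.61 ] tilt4.3 zaz-116 yaw167
    (0, 0, 5) q[ 0.086  0.184 -0.76   1.096  0.175  1.93   0.737] p[0.442 0.157 0.648] tilt2.5 zaz-84 yaw167
    (0, 0, 5) q[-0.142  0.115 -0.425  1.077  0.095  1.93   0.816] p[0.431 0.151 0.677] tilt2.9 zaz-23 yaw167
    (0, 0, 5) q[-0.405  0.073 -0.098  1.058  0.051  1.93   0.864] p[0.426 0.145 0.701] tilt5.2 zaz2 yaw167
20 0.7 16 q[-0.108  0.643 -0.872  0.785  0.535  1.93   0.645] p[0.64  0.232 0.523] tilt4.0 zaz-112 yaw167
    (0, 0, 5) q[-0.226  0.527 -0.537
[... 2220 characters left out ...]
302] p[0.08  0.461 0.651] tilt3.7 zaz-167 yaw167
    (0, 0, 5) q[-1.115  0.125 -0.461  1.065 -0.008  1.93  -0.235] p[0.074 0.45  0.677] tilt4.1 zaz152 yaw167
    (0, 0, 5) q[-1.38   0.08  -0.139  1.052 -0.059  1.93  -0.203] p[0.069 0.443 0.701] tilt6.0 zaz126 yaw167
80 0.7 18 q[-1.129  0.657 -0.863  0.75   0.441  1.93  -0.385] p[0.117 0.672 0.526] tilt4.5 zaz-137 yaw167
    (0, 0, 5) q[-1.24   0.537 -0.529  0.738  0.215  1.93  -0.289] p[0.11  0.644 0.581] tilt3.4 zaz-164 yaw167
    (0, 0, 5) q[-1.379  0.444 -0.194  0.75   0.029  1.93  -0.203] p[0.103 0.617 0.625] tilt3.5 zaz155 yaw167
    (0, 0, 5) q[-1.548  0.375  0.14   0.774 -0.12   1.93  -0.126] p[0.096 0.591 0.662] tilt5.0 zaz125 yaw167
```

The plan is to rise at azimuth about 46°, r≈0.7, which both levels the tool and unwinds joint 3. I'll print rounded rows.

```bash
cat >> s.py <<'E'
def show(rows): print([ [float(v) for v in np.round(l,1)] for l,t in rows],[float(np.round(t,1)) for l,t in rows])
E
python3 - <<'E'
from s import *
from workcell import monitor
q=monitor.observe()["qpos"]
a,r1=goto(q,[.3,.22,.25],rate=.049);a,r2=goto(a,[.486,.503,.55],rate=.049);show(r1);show(r2);print(info(a))
for k in range(5): a=push(a,[0,0,5],1);print(info(a))
E
```

```text
[[-0.9, 0.8, -3.8], [-0.9, 0.8, -3.8], [-0.9, 0.8, -3.8], [-0.9, 0.8, -3.8], [-0.9, 0.8, -3.8]] [0.0, 0.0, 0.0, 0.0, 0.0]
[[-1.1, 2.9, -3.3], [-1.1, 2.9, -3.3], [-1.1, 2.9, -3.3], [-1.1, 2.9, -3.3], [-1.1, 2.9, -3.3], [-1.1, 2.9, -3.3], [-1.1, 2.9, -3.3], [-1.1, 2.9, -3.3], [-1.1, 2.9, -3.4], [-1.4, 3.5, -4.4]] [0.0, 0.0, 0.0, 0.0, 0.0, 0.0, 0.0, 0.0, 0.0, 0.0]
q[-0.574  0.642 -0.803  0.768  0.455  1.93   0.216] p[0.472 0.489 0.522] tilt3.9 zaz-124 yaw167
q[-0.63   0.581 -0.636  0.757  0.344  1.93   0.269] p[0.463 0.479 0.551] tilt2.9 zaz-124 yaw167
q[-0.692  0.527 -0.468  0.755  0.241  1.93   0.318] p[0.453 0.469 0.577] tilt1.8 zaz-123 yaw167
q[-0.76   0.48  -0.301  0.758  0.148  1.93   0.365] p[0.443 0.459 0.601] tilt0.6 zaz-115 yaw167
q[-0.836  0.439 -0.134  0.765  0.064  1.93   0.41 ] p[0.434 0.449 0.622] tilt0.7 zaz37 yaw167
q[-0.918  0.404  0.034  0.774 -0.011  1.93   0.452] p[0.424 0.439 0.641] tilt1.9 zaz45 yaw167
```

Call:
move_arm([
  [-0.9,0.8,-3.8],
  [-0.9,0.8,-3.8],
  [-0.9,0.8,-3.8],
  [-0.9,0.8,-3.8],
  [-0.9,0.8,-3.8],
  [-1.1,2.9,-3.3],
  [-1.1,2.9,-3.3],
  [-1.1,2.9,-3.3],
], gripper=[1,1,1,1,1,1,1,1], twist=[0,0,0,0,0,0,0,0])

```text
clock: 5.7
position: [0.3596, 0.3063, 0.3408]
tool_rot: [-3.045, -0.036, 2.91]
force: [0.3, -0.0, -0.6]
grip_width: 0.0853
finger_force: 0.0
```

Call:
move_arm([
  [-1.1,2.9,-3.3],
  [-1.1,2.9,-3.3],
  [-1.1,2.9,-3.3],
  [-1.1,2.9,-3.3],
  [-1.1,2.9,-3.3],
  [-1.1,2.9,-3.3],
  [-1.3,3.4,-3.3],
  [0,0,-5],
], gripper=[1,1,1,1,1,1,1,1], twist=[0,0,0,0,0,0,0,0])

```text
clock: 6.5
position: [0.4677, 0.4611, 0.4778]
tool_rot: [-2.975, -0.079, 2.899]
force: [-1.2, 0.2, -2.3]
grip_width: 0.0854
finger_force: 0.0
```

```bash
python3 o.py
```

```text
6.5 q [-0.576  0.645 -0.684  0.859  0.358  1.92   0.242] p [0.468 0.461 0.478] tilt 10.52 zaz -129.1 az 44.6 
 [[-0.968  0.225 -0.115]
 [ 0.24   0.96  -0.142]
 [ 0.079 -0.165 -0.983]] [-1.238  0.151 -2.288] 0.08538526149454467 0.0
```

Call:
move_arm([
  [0,0,-5],
  [0,0,-5],
  [0,0,-5],
], gripper=[1,1,1], twist=[0,0,0])

```text
clock: 6.8
position: [0.4694, 0.4573, 0.4725]
tool_rot: [-2.922, -0.103, 2.891]
force: [0.7, 0.5, -0.3]
grip_width: 0.0854
finger_force: 0.0
```

```bash
python3 o.py
```

```text
6.8 q [-0.788  0.634 -0.182  0.831  0.099  1.926  0.406] p [0.469 0.457 0.472] tilt 13.87 zaz -129.0 az 44.3 
 [[-0.964  0.221 -0.151]
 [ 0.247  0.951 -0.186]
 [ 0.103 -0.217 -0.971]] [ 0.653  0.544 -0.337] 0.08540682555886578 0.0
```

Call:
move_arm([
  [0,0,-4],
  [0,0,-4],
], gripper=[1,1], twist=[0,0])

```text
clock: 7.0
position: [0.4687, 0.4555, 0.4831]
tool_rot: [-2.923, -0.1, 2.889]
force: [0.1, -0.2, -1.1]
grip_width: 0.0853
finger_force: 0.0
```

```bash
python3 o.py
```

```text
7.0 q [-0.929  0.632  0.153  0.824 -0.071  1.93   0.518] p [0.469 0.456 0.483] tilt 13.74 zaz -128.8 az 44.2 
 [[-0.963  0.223 -0.149]
 [ 0.248  0.951 -0.185]
 [ 0.1   -0.215 -0.971]] [ 0.133 -0.229 -1.083] 0.08529954742385433 0.0
```

I'll refine the controller model: solve the IK without a rate limit, then scale the joint step. Then I'll check it on these last transitions.

```bash
cat > c.py <<'E'
from s import *
def ik(q,pt,Rt,w,lam,mode,n):
    for _ in range(n):
        pp,RR,J=jac(q);e=np.r_[pt-pp,w*(Rt*RR.inv()).as_rotvec()];J[3:]*=w
        if np.linalg.norm(e)<1e-4:break
        if mode=="clip": q=np.clip(q+J.T@np.linalg.solve(J@J.T+lam**2*np.eye(6),e),LO,HI)
        else:
            dq=lsq_linear(np.vstack([J,lam*np.eye(7)]),np.r_[e,np.zeros(7)],(np.minimum(LO-q,-1e-9),np.maximum(HI-q,1e-9))).x
            q=q+dq
    return q
def row2(q,lin,tw,w=1.,lam=.05,mode="clip",n=30,cap="scale"):
    p,R=fk3(q,X);pt=p+R.apply(np.array(lin)/100);Rt=R*Ro.from_euler("z",tw,degrees=True)
    d=ik(q,pt,Rt,w,lam,mode,n)-q
    return q+(d/max(1,np.max(np.abs(d)/V)) if cap=="scale" else np.clip(d,-V,V))
def run2(q,rows,**k):
    for l,t in rows:q=row2(q,l,t,**k)
    return q
E
cat > v.py <<'E'
from c import *
Q={"2.9":[-.336,-.11,-.375,1.322,-.048,1.916,.572],"4.1":[.054,-.003,-.822,2.122,.005,.935,.521],"4.9":[.081,.719,-1.214,2.427,.976,.828,-.551],"6.5":[-.576,.645,-.684,.859,.358,1.92,.242],"6.8":[-.788,.634,-.182,.831,.099,1.926,.406]}
a=[-.9,.8,-3.8];b=[-1.1,2.9,-3.3];u=[0,0,-5]
T=[("2.9",[u]*4,"3.3 tilt4.9 z.704 q3-.70"),("4.1",[[.5,-.6,4.6]]*4+[[.5,-.6,4]]+[[1.8,-2.2,0]]*3,"4.9 tilt5.9@-124 q3-1.21 q5.976 q1 .08"),("4.9",[a]*5+[b]*9+[[-1.3,3.4,-3.3],u],"6.5: tilt10.5 z.478 q3-.684"),("6.5",[u]*3,"6.8: tilt13.9 z.4725 q3-.18"),("6.8",[[0,0,-4]]*2,"tilt13.7 z.483 q3.153")]
for mode in("clip","bnd"):
  for cap in("scale","clip"):
    for w in(.3,1):
      for lam in(.01,.1):
        print(mode,cap,w,lam)
        for k,h,ex in T:
            q=run2(np.array(Q[k]),[(l,0) for l in h],w=w,lam=lam,mode=mode,n=20,cap=cap);p,R=fk3(q,X);z=R.as_matrix()[:,2]
            print("  ",ex,"|",f"tilt {np.degrees(np.arccos(-z[2])):.1f}@{np.degrees(np.arctan2(z[1],z[0])):.0f} z{p[2]:.3f} q1{q[0]:.2f} q3{q[2]:.2f}")
E
timeout 500 python3 v.py
```

```text
clip scale 0.3 0.01
   3.3 tilt4.9 z.704 q3-.70 | tilt 28.8@45 z0.880 q1-0.46 q3-0.40
   4.9 tilt5.9@-124 q3-1.21 q5.976 q1 .08 | tilt 17.3@46 z0.118 q1-0.53 q3-0.39
   6.5: tilt10.5 z.478 q3-.684 | tilt 2.7@100 z0.544 q1-0.64 q3-0.74
   6.8: tilt13.9 z.4725 q3-.18 | tilt 6.1@71 z0.566 q1-0.80 q3-0.25
   tilt13.7 z.483 q3.153 | tilt 0.5@-126 z0.534 q1-0.87 q30.01
clip scale 0.3 0.1
   3.3 tilt4.9 z.704 q3-.70 | tilt 30.1@45 z0.891 q1-0.39 q3-0.43
   4.9 tilt5.9@-124 q3-1.21 q5.976 q1 .08 | tilt 14.4@47 z0.114 q1-0.48 q3-0.45
   6.5: tilt10.5 z.478 q3-.684 | tilt 5.0@73 z0.569 q1-0.66 q3-0.75
   6.8: tilt13.9 z.4725 q3-.18 | tilt 10.0@58 z0.621 q1-0.81 q3-0.25
   tilt13.7 z.483 q3.153 | tilt 1.8@-124 z0.540 q1-0.86 q3-0.03
clip scale 1 0.01
   3.3 tilt4.9 z.704 q3-.70 | tilt 28.8@45 z0.880 q1-0.46 q3-0.40
   4.9 tilt5.9@-124 q3-1.21 q5.976 q1 .08 | tilt 17.3@46 z0.118 q1-0.53 q3-0.39
   6.5: tilt10.5 z.478 q3-.684 | tilt 2.7@100 z0.544 q1-0.64 q3-0.74
   6.8: tilt13.9 z.4725 q3-.18 | tilt 6.0@72 z0.564 q1-0.80 q3-0.25
   tilt13.7 z.483 q3.153 | tilt 0.5@-126 z0.534 q1-0.87 q30.01
clip
[... 4035 characters left out ...]
ilt4.9 z.704 q3-.70 | tilt 3.7@55 z0.695 q1-0.05 q3-0.70
   4.9 tilt5.9@-124 q3-1.21 q5.976 q1 .08 | tilt 13.1@-78 z0.062 q10.30 q3-1.35
   6.5: tilt10.5 z.478 q3-.684 | tilt 26.6@108 z0.768 q1-0.62 q3-0.73
   6.8: tilt13.9 z.4725 q3-.18 | tilt 25.7@89 z0.795 q1-0.71 q3-0.52
   tilt13.7 z.483 q3.153 | tilt 10.3@74 z0.685 q1-0.94 q3-0.03
bnd clip 1 0.1
   3.3 tilt4.9 z.704 q3-.70 | tilt 4.0@43 z0.697 q10.04 q3-0.67
   4.9 tilt5.9@-124 q3-1.21 q5.976 q1 .08 | tilt 5.3@-58 z0.072 q10.05 q3-1.06
   6.5: tilt10.5 z.478 q3-.684 | tilt 20.1@143 z0.665 q1-0.73 q3-0.74
   6.8: tilt13.9 z.4725 q3-.18 | tilt 14.4@175 z0.570 q1-0.89 q3-0.20
   tilt13.7 z.483 q3.153 | tilt 14.4@-152 z0.496 q1-0.95 q30.06
```

"bnd/scale" with w≈1 is close to the real behaviour. One short tuning pass, scored.

```bash
cat > t.py <<'E'
import io,contextlib
with contextlib.redirect_stdout(io.StringIO()):
    src=open("v.py").read().split("for mode")[0];exec(src)
E={"2.9":(4.9,40,.704,-.70),"4.1":(5.9,-124,.067,-1.21),"4.9":(10.5,-129,.478,-.684),"6.5":(13.9,-129,.4725,-.18),"6.8":(13.7,-129,.483,.153)}
from multiprocessing import Pool
def f(a):
    w,lam,n=a;s=[];o=[]
    for k,h,ex in T:
        q=run2(np.array(Q[k]),[(l,0) for l in h],w=w,lam=lam,mode="bnd",n=n);p,R=fk3(q,X);z=R.as_matrix()[:,2];t,az,zz,q3=E[k]
        v=np.degrees(np.arccos(-z[2]))*np.exp(1j*np.arctan2(z[1],z[0]));s.append(abs(v-t*np.exp(1j*np.radians(az)))+abs(q[2]-q3)*10);o.append(f"{abs(v):.1f}/{q[2]:.2f}")
    return sum(s),a,o
if __name__=="__main__":
    with Pool() as P:
        for r in sorted(P.map(f,[(w,l,n) for w in(.6,1,2) for l in(.02,.05,.1) for n in(5,15,60)],chunksize=1))[:8]:print(r)
E
timeout 560 python3 t.py
```

```text
(np.float64(3.7573848355441313), (0.6, 0.05, 60), ['5.8/-0.65', '5.5/-1.25', '10.9/-0.74', '13.6/-0.18', '13.5/0.15'])
(np.float64(4.001742172713358), (0.6, 0.02, 15), ['5.8/-0.65', '5.3/-1.28', '10.9/-0.74', '13.6/-0.18', '13.6/0.15'])
(np.float64(4.373216142578647), (0.6, 0.02, 60), ['5.8/-0.65', '5.4/-1.30', '10.9/-0.74', '13.6/-0.18', '13.5/0.15'])
(np.float64(4.722311225349482), (0.6, 0.02, 5), ['5.9/-0.65', '3.9/-1.21', '10.6/-0.74', '13.6/-0.18', '13.7/0.15'])
(np.float64(6.0265862071824765), (1, 0.02, 15), ['2.5/-0.76', '4.9/-1.28', '10.9/-0.74', '13.9/-0.18', '13.9/0.15'])
(np.float64(6.041238925672572), (1, 0.02, 5), ['2.5/-0.76', '4.1/-1.22', '10.7/-0.74', '13.9/-0.18', '13.9/0.15'])
(np.float64(6.07377158854457), (1, 0.05, 60), ['2.5/-0.76', '5.1/-1.26', '10.9/-0.74', '14.0/-0.18', '14.2/0.15'])
(np.float64(8.278329476483385), (2, 0.02, 5), ['1.0/-0.81', '4.2/-1.22', '10.8/-0.74', '13.6/-0.18', '13.6/0.15'])
```

The model (w≈0.65, lam=0.02) now predicts the arm well. Next I'll search for a levelling push from the current state.

```bash
cat >> c.py <<'E'
KW=dict(w=.65,lam=.02,mode="bnd",n=12)
def goto2(q,pw,tw=0,rate=.048):
    rows=[];p,R=fk3(q,X);n=max(1,int(max(np.ceil(np.linalg.norm(np.array(pw)-p)/rate),np.ceil(abs(tw)/8.5))))
    for i in range(n):
        p,R=fk3(q,X);Rm=R
        l=R.inv().apply((np.array(pw)-p)/(n-i))*100;q=row2(q,l,tw/n,**KW);rows.append((l,tw/n))
    return q,rows
def push2(q,lt,n,tw=0):
    for i in range(n): q=row2(q,lt,tw,**KW)
    return q
def tv(q):
    z=fk3(q,X)[1].as_matrix()[:,2];return np.degrees(np.arccos(-z[2])),np.degrees(np.arctan2(z[1],z[0]))
E
cat > p2.py <<'E'
from c import *
from multiprocessing import Pool
q0=np.array([-.929,.632,.153,.824,-.071,1.93,.518])
def f(a):
    az,r,z=a;c,s=np.cos(np.radians(az)),np.sin(np.radians(az));q,ro=goto2(q0,[r*c,r*s,z]);o=[f"{a} rows{len(ro)} {info(q)}"]
    for k in range(4):
        q=push2(q,[0,0,-5],1);o.append(f"   {k+1} {info(q)}")
    return "\n".join(o)
if __name__=="__main__":
    with Pool() as P:print("\n".join(P.map(f,[(48,r,z) for r,z in((.35,.62),(.45,.6),(.55,.57))],chunksize=1)))
E
python3 p2.py
```

```text
(48, 0.35, 0.62) rows7 q[-1.189  0.096  0.264  1.35  -0.033  1.928  0.398] p[0.272 0.292 0.583] tilt13.2 zaz-129 yaw166
   1 q[-1.321  0.103  0.423  1.346 -0.045  1.929  0.423] p[0.275 0.294 0.584] tilt13.0 zaz-129 yaw166
   2 q[-1.453  0.112  0.586  1.339 -0.059  1.929  0.45 ] p[0.277 0.297 0.587] tilt12.6 zaz-129 yaw166
   3 q[-1.586  0.122  0.752  1.325 -0.075  1.93   0.48 ] p[0.281 0.3   0.593] tilt11.7 zaz-129 yaw166
   4 q[-1.69   0.129  0.883  1.298 -0.087  1.93   0.503] p[0.285 0.305 0.605] tilt9.8 zaz-128 yaw166
(48, 0.45, 0.6) rows5 q[-1.368  0.231  0.561  1.233 -0.103  1.93   0.499] p[0.309 0.34  0.579] tilt12.6 zaz-127 yaw166
   1 q[-1.391  0.222  0.587  1.209 -0.103  1.93   0.499] p[0.311 0.343 0.593] tilt10.6 zaz-126 yaw166
   2 q[-1.418  0.21   0.616  1.188 -0.102  1.93   0.498] p[0.312 0.345 0.606] tilt8.7 zaz-124 yaw166
   3 q[-1.452  0.198  0.651  1.167 -0.102  1.93   0.497] p[0.313 0.346 0.62 ] tilt6.7 zaz-122 yaw166
   4 q[-1.494  0.184  0.694  1.148 -0.101  1.93   0.496] p[0.312 0.346 0.634] tilt4.8 zaz-118 yaw166
(48, 0.55, 0.57) rows3 q[-1.149  0.391  0.355  1.055 -0.12   1.93   0.495] p[0.364 0.404 0.556] tilt12.3 zaz-128 yaw166
   1 q[-1.196  0.374  0.427  1.043 -0.137  1.93   0.51 ] p[0.363 0.403 0.573] tilt10.2 zaz-127 yaw166
   2 q[-1.221  0.352  0.455  1.03  -0.139  1.93   0.511] p[0.361 0.402 0.59 ] tilt8.1 zaz-126 yaw166
   3 q[-1.218  0.326  0.436  1.018 -0.125  1.93   0.497] p[0.358 0.399 0.607] tilt6.1 zaz-124 yaw166
   4 q[-1.236  0.302  0.448  1.007 -0.12   1.93   0.492] p[0.355 0.396 0.623] tilt4.2 zaz-121 yaw166
```

Call:
move_arm([
  [3.1,-2.9,-2.0],
  [3.1,-2.9,-2.0],
  [3.1,-2.9,-2.0],
  [0,0,-5],
  [0,0,-5],
  [0,0,-5],
  [0,0,-5],
  [0,0,-5],
], gripper=[1,1,1,1,1,1,1,1], twist=[0,0,0,0,0,0,0,0])

```text
clock: 7.8
position: [0.3551, 0.3939, 0.6454]
tool_rot: [-3.113, 0.001, 2.901]
force: [0.1, 0.4, 0.9]
grip_width: 0.0852
finger_force: 0.0
```

```bash
python3 o.py
```

```text
7.8 q [-1.26   0.281  0.48   0.98  -0.121  1.933  0.495] p [0.355 0.394 0.645] tilt 1.65 zaz -100.8 az 48.0 
 [[-0.971  0.238 -0.005]
 [ 0.238  0.971 -0.028]
 [-0.001 -0.029 -1.   ]] [0.057 0.407 0.878] 0.08522293180860446 0.0
```

The tool is level to within 1.6°. Now I'll simulate the whole plan: grasp at tool yaw -55°, swing to azimuth about -70°, build up the tilt, then go to the mat.

```bash
cat > p3.py <<'E'
from c import *
from multiprocessing import Pool
q0=np.array([-1.26,.281,.48,.98,-.121,1.93,.495])
TO=np.array([.5435,-.2275]);YT=-55
def yaw(q): R=fk3(q,X)[1].as_matrix();return np.degrees(np.arctan2(R[1,0],R[0,0]))
def lowc(q):  # low corner world, tote aligned with tool (tool x=+tote x, tool y=-tote y)
    p,R=fk3(q,X);return p+R.apply([.104,-.074,.104-.019])
def grasp(q,log=[]):
    q,r=goto2(q,[.45,.1,.45],tw=110.5);q,r2=goto2(q,[*TO,.25],tw=110.5);q,r3=goto2(q,[*TO,.091],tw=(yaw(q)-YT));return q,r+r2+r3
def f(a):
    psi,r=a;o=[str(a)];q,_=grasp(q0);o.append("grasp "+info(q))
    q,_=goto2(q,[*TO,.3],rate=.03);n=0
    turn=yaw(q)-(psi+135)
    c,s=np.cos(np.radians(psi)),np.sin(np.radians(psi));q,ro=goto2(q,[r*c,r*s,.55],tw=(turn+180)%360-180,rate=.03);o.append(f"start rows{len(ro)} turn{turn:.0f} "+info(q))
    for k in range(24):
        q=push2(q,[0,0,-5],1)
        if k%6==5:o.append(f" push{k+1} "+info(q))
        if tv(q)[0]>35:break
    o.append(f" end{k+1} "+info(q))
    off=fk3(q,X)[0]-lowc(q)
    tgt=np.array([.49,.17,.045])+off;o.append("tcp target "+str(tgt.round(3)))
    q,ro=goto2(q,tgt+[0,0,.2],rate=.03);o.append(f"above rows{len(ro)} "+info(q));q,ro=goto2(q,tgt,rate=.02);o.append(f"final {len(ro)} "+info(q)+f" low{lowc(q).round(3)}")
    return "\n".join(o)
if __name__=="__main__":
    with Pool() as P:print("\n".join(P.map(f,[(psi,r) for psi in(-50,-70) for r in(.5,.58)],chunksize=1)))
E
timeout 500 python3 p3.py
```

```text
(-50, 0.5)
grasp q[-0.284  0.873  0.903  1.841 -0.863  0.87  -1.489] p[ 0.543 -0.227  0.091] tilt1.5 zaz-99 yaw-55
start rows17 turn-140 q[ 0.089  0.161  0.8    1.386 -0.096  1.625  0.789] p[ 0.321 -0.383  0.55 ] tilt1.5 zaz-98 yaw85
 push6 q[-0.058  0.126  0.974  0.996 -0.096  1.93   0.778] p[ 0.305 -0.358  0.727] tilt8.2 zaz-58 yaw85
 push12 q[0.25  0.005 0.438 0.923 0.09  1.93  0.656] p[ 0.286 -0.344  0.789] tilt16.9 zaz-57 yaw84
 push18 q[ 1.043 -0.009 -0.337  0.891  0.078  1.93   0.67 ] p[ 0.267 -0.333  0.808] tilt19.3 zaz-54 yaw84
 push24 q[ 1.817 -0.101 -0.839  0.861 -0.111  1.93   0.824] p[ 0.23  -0.305  0.844] tilt23.8 zaz-51 yaw83
 end24 q[ 1.817 -0.101 -0.839  0.861 -0.111  1.93   0.824] p[ 0.23  -0.305  0.844] tilt23.8 zaz-51 yaw83
tcp target [0.527 0.096 0.174]
above rows23 q[ 0.452  0.404 -1.299  1.752  0.8    1.424 -1.106] p[0.524 0.091 0.379] tilt23.3 zaz-52 yaw83
final 11 q[ 0.256  0.662 -1.105  1.997  1.106  1.204 -1.491] p[0.527 0.096 0.174] tilt23.3 zaz-52 yaw83 low[0.49  0.171 0.046]
(-50, 0.58)
grasp q[-0.284  0.873  0.903  1.841 -0.863  0.87  -1.489] p[ 0.543 -
[... 2353 characters left out ...]
lt8.2 zaz-75 yaw65
 push12 q[ 0.293  0.08   0.912  0.869 -0.05   1.93   0.737] p[ 0.164 -0.443  0.792] tilt16.8 zaz-72 yaw64
 push18 q[0.273 0.01  0.867 0.826 0.007 1.93  0.706] p[ 0.144 -0.432  0.829] tilt21.7 zaz-67 yaw63
 push24 q[ 1.067 -0.006  0.062  0.801  0.012  1.93   0.697] p[ 0.128 -0.417  0.845] tilt23.9 zaz-66 yaw62
 end24 q[ 1.067 -0.006  0.062  0.801  0.012  1.93   0.697] p[ 0.128 -0.417  0.845] tilt23.9 zaz-66 yaw62
tcp target [0.495 0.086 0.173]
above rows27 q[ 0.159  0.277 -0.884  1.763  0.618  1.383 -1.334] p[0.495 0.086 0.373] tilt23.6 zaz-66 yaw62
final 10 q[ 0.036  0.533 -0.787  2.007  0.89   1.095 -1.711] p[0.495 0.086 0.173] tilt23.6 zaz-66 yaw62 low[0.49  0.17  0.045]
```

It's feasible but the tilt gain slows, so I'll search greedily for better push directions.

```bash
cat > p4.py <<'E'
from p3 import *
S2=.7071
def cand(al): return 5*np.array([-S2*np.sin(al),S2*np.sin(al),-np.cos(al)])
def f(a):
    psi,r,z=a;q,_=grasp(q0);q,_=goto2(q,[*TO,.3],rate=.03);turn=yaw(q)-(psi+135)
    c,s=np.cos(np.radians(psi)),np.sin(np.radians(psi));q,ro=goto2(q,[r*c,r*s,z],tw=(turn+180)%360-180,rate=.04)
    o=[f"{a} "+info(q)];d=psi
    for k in range(14):
        best=None
        for al in np.radians(range(-180,180,30)):
            b=push2(q,cand(al),2);t,z_=tv(b);v=t*np.exp(1j*np.radians(z_-d));sc=v.real-.7*abs(v.imag)-1.0*max(0,abs(b[2])-1)
            if best is None or sc>best[0]:best=(sc,np.degrees(al),b)
        q=best[2];o.append(f" {best[1]:.0f}: "+info(q))
        if tv(q)[0]>34:break
    return "\n".join(o)
if __name__=="__main__":
    with Pool() as P:print("\n".join(P.map(f,[(-50,.58,.55),(-50,.72,.5),(-65,.72,.45),(-50,.8,.4)],chunksize=1)))
E
nproc; time timeout 570 python3 p4.py
```

```text
4
(-50, 0.58, 0.55) q[ 0.329  0.338  0.667  1.18  -0.189  1.671  0.858] p[ 0.373 -0.444  0.55 ] tilt1.5 zaz-98 yaw85
 60: q[ 0.469  0.507  0.66   0.845 -0.299  1.847  0.882] p[ 0.415 -0.493  0.59 ] tilt1.6 zaz-95 yaw85
 30: q[ 0.624  0.53   0.367  0.653 -0.174  1.93   0.787] p[ 0.43  -0.507  0.625] tilt3.2 zaz-74 yaw85
 30: q[ 0.592  0.534  0.482  0.581 -0.248  1.93   0.809] p[ 0.438 -0.513  0.659] tilt7.7 zaz-60 yaw85
 30: q[ 0.62   0.517  0.41   0.517 -0.206  1.93   0.783] p[ 0.44  -0.514  0.691] tilt11.6 zaz-56 yaw85
 30: q[ 0.614  0.5    0.435  0.466 -0.223  1.93   0.782] p[ 0.439 -0.512  0.724] tilt15.5 zaz-55 yaw84
 30: q[ 0.604  0.478  0.466  0.423 -0.24   1.93   0.781] p[ 0.435 -0.505  0.759] tilt19.4 zaz-54 yaw84
 30: q[ 0.59   0.45   0.501  0.386 -0.258  1.93   0.78 ] p[ 0.428 -0.495  0.794] tilt23.2 zaz-53 yaw83
 60: q[ 0.63   0.509  0.563  0.262 -0.355  1.93   0.778] p[ 0.445 -0.515  0.81 ] tilt26.9 zaz-53 yaw82
 30: q[ 0.607  0.46   0.596  0.252 -0.363  1.93   0.777] p[ 0.429 -0.494  0.848] tilt30.4 zaz-52 yaw81
 30: q[ 0.577  0.41   0.633  0.243 -0.367  1.93   0.776] p[
[... 3324 characters left out ...]
55 -0.689  0.507] tilt14.1 zaz-51 yaw82
 60: q[ 0.766  0.977  1.057  0.17  -0.981  1.769  0.801] p[ 0.557 -0.694  0.534] tilt17.5 zaz-51 yaw81
 90: q[ 0.77   0.999  1.055  0.17  -0.986  1.689  0.803] p[ 0.574 -0.718  0.523] tilt20.9 zaz-51 yaw81
 90: q[ 0.773  1.014  1.055  0.17  -0.992  1.613  0.805] p[ 0.589 -0.74   0.519] tilt24.3 zaz-51 yaw80
 90: q[ 0.775  1.023  1.055  0.17  -0.997  1.543  0.807] p[ 0.602 -0.758  0.52 ] tilt27.9 zaz-51 yaw79
 90: q[ 0.777  1.026  1.055  0.17  -1.     1.478  0.808] p[ 0.613 -0.774  0.528] tilt31.4 zaz-51 yaw78
 90: q[ 0.779  1.025  1.055  0.17  -1.003  1.417  0.81 ] p[ 0.622 -0.788  0.54 ] tilt35.0 zaz-51 yaw77
real	0m12.922s
user	0m43.971s
sys	0m0.220s
```

Pushing about 30° outward of straight up near full stretch gives a steady 1.7° per row with calm joints. Now a quick simulation of the approach (translate, then twist) before I run it.

Run:
```python
from c import *
from workcell import monitor
q=monitor.observe()["qpos"];q=np.clip(q,LO,HI)
q=push2(q,[-2.1,-3.4,2.6],16);print(info(q))
for i in range(26):
    q=row2(q,[0,0,0],8.5,**KW)
    if i%5==0:print(info(q))
print(info(q))
```

```text
q[-0.194  0.548  0.699  1.7   -0.372  1.028  1.955] p[ 0.551 -0.225  0.245] tilt1.5 zaz-97 yaw166
q[-0.218  0.56   0.739  1.701 -0.399  1.035  1.831] p[ 0.551 -0.225  0.245] tilt1.5 zaz-97 yaw158
q[-0.323  0.637  0.939  1.705 -0.546  1.081  1.223] p[ 0.551 -0.225  0.245] tilt1.5 zaz-97 yaw115
q[-0.401  0.74   1.132  1.708 -0.702  1.156  0.621] p[ 0.551 -0.225  0.245] tilt1.5 zaz-97 yaw73
q[-0.446  0.861  1.306  1.71  -0.853  1.259  0.01 ] p[ 0.55  -0.225  0.245] tilt1.5 zaz-97 yaw30
q[-0.46   0.953  1.42   1.71  -0.952  1.345 -0.649] p[ 0.55  -0.225  0.245] tilt1.5 zaz-97 yaw-12
q[-0.46   0.953  1.42   1.71  -0.952  1.345 -1.391] p[ 0.55  -0.225  0.245] tilt1.5 zaz-97 yaw-55
q[-0.46   0.953  1.42   1.71  -0.952  1.345 -1.391] p[ 0.55  -0.225  0.245] tilt1.5 zaz-97 yaw-55
```

Call:
move_arm([
  [-2.1,-3.4,2.6],
  [-2.1,-3.4,2.6],
  [-2.1,-3.4,2.6],
  [-2.1,-3.4,2.6],
  [-2.1,-3.4,2.6],
  [-2.1,-3.4,2.6],
  [-2.1,-3.4,2.6],
  [-2.1,-3.4,2.6],
], gripper=[1,1,1,1,1,1,1,1], twist=[0,0,0,0,0,0,0,0])

```text
clock: 8.6
position: [0.4524, 0.082, 0.4445]
tool_rot: [-3.112, 0.001, 2.902]
force: [1.6, 0.8, -0.3]
grip_width: 0.0853
finger_force: 0.0
```

Call:
move_arm([
  [-2.1,-3.4,2.6],
  [-2.1,-3.4,2.6],
  [-2.1,-3.4,2.6],
  [-2.1,-3.4,2.6],
  [-2.1,-3.4,2.6],
  [-2.1,-3.4,2.6],
  [-2.1,-3.4,2.6],
  [-1.4,-3.4,2.6],
], gripper=[1,1,1,1,1,1,1,1], twist=[0,0,0,0,0,0,0,0])

```text
clock: 9.4
position: [0.5433, -0.2268, 0.2442]
tool_rot: [-3.11, 0.001, 2.902]
force: [1.4, 0.7, 0.9]
grip_width: 0.0856
finger_force: 0.0
```

Call:
move_arm([
  [0,0,0],
  [0,0,0],
  [0,0,0],
  [0,0,0],
  [0,0,0],
  [0,0,0],
  [0,0,0],
  [0,0,0],
], gripper=[1,1,1,1,1,1,1,1], twist=[8.5,8.5,8.5,8.5,8.5,8.5,8.5,8.5])

```text
clock: 10.2
position: [0.5428, -0.2249, 0.2456]
tool_rot: [-3.131, 0.029, 1.709]
force: [-0.0, 0.3, 0.2]
grip_width: 0.0853
finger_force: 0.0
```

Call:
move_arm([
  [0,0,0],
  [0,0,0],
  [0,0,0],
  [0,0,0],
  [0,0,0],
  [0,0,0],
  [0,0,0],
  [0,0,0],
], gripper=[1,1,1,1,1,1,1,1], twist=[8.5,8.5,8.5,8.5,8.5,8.5,8.5,8.5])

```text
clock: 11.0
position: [0.5428, -0.2249, 0.2455]
tool_rot: [3.119, 0.021, 0.523]
force: [0.1, 1.4, 0.6]
grip_width: 0.0855
finger_force: 0.0
```

Call:
move_arm([
  [0,0,0],
  [0,0,0],
  [0,0,0],
  [0,0,0],
  [0,0,0],
  [0,0,0],
  [0,0,0],
  [0,0,0],
], gripper=[1,1,1,1,1,1,1,1], twist=[8.5,8.5,8.5,8.5,8.5,8.5,8.5,8.5])

```text
clock: 11.8
position: [0.5428, -0.2249, 0.2454]
tool_rot: [3.113, -0.013, -0.664]
force: [-0.4, -0.3, -0.1]
grip_width: 0.0853
finger_force: 0.0
```

```bash
python3 o.py
python3 - <<'E'
from workcell import viewer
from h import *
import cv2
d={n:viewer.grab_frame(n) for n in("scene","top")};pickle.dump(d,open("f1.pkl","wb"))
a=d["scene"]["img"][90:330,90:410];b=d["top"]["img"][80:260,200:400]
im=np.hstack([cv2.resize(a,(440,330)),cv2.resize(b,(360,330))]);cv2.imwrite("pics/g1.png",im[:,:,::-1])
E
```

```text
11.8 q [-0.467  0.924  1.401  1.728 -0.92   1.317 -1.111] p [ 0.543 -0.225  0.245] tilt 1.79 zaz -103.3 az -22.5 
 [[ 0.788 -0.616 -0.007]
 [-0.616 -0.787 -0.03 ]
 [ 0.013  0.028 -1.   ]] [-0.37  -0.329 -0.086] 0.08529541746454292 0.0
```

View pics/g1.png

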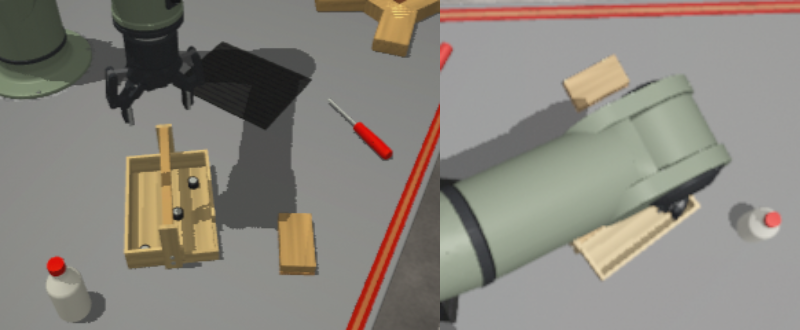

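The scene view shows the gripper above the tote with knobs and bystanders undisturbed. Now the final twist and descent.

Call:
move_arm([
  [0,0,0],
  [0,0,0],
  [0,-0.2,3],
  [0,0,3],
  [0,0,3],
  [0,0,3],
  [0,0,2],
  [0,0,1.4],
], gripper=[1,1,1,1,1,1,1,1], twist=[8.5,8.5,0,0,0,0,0,0])

```text
clock: 12.7
position: [0.5428, -0.2281, 0.0901]
tool_rot: [3.118, -0.02, -0.952]
force: [0.2, -0.7, 1.0]
grip_width: 0.0849
finger_force: 0.0
```

```bash
python3 o.py
```

```text
12.7 q [-0.398  1.083  1.205  1.846 -1.136  1.099 -1.271] p [ 0.543 -0.228  0.09 ] tilt 1.76 zaz -104.8 az -22.8 
 [[ 0.58  -0.815 -0.008]
 [-0.814 -0.579 -0.03 ]
 [ 0.02   0.024 -1.   ]] [ 0.232 -0.742  1.046] 0.08493731588616678 0.0
```

Position is good. Closing gently first, then firmly.

Call:
move_arm([
  [0,0,0],
  [0,0,0],
  [0,0,0],
  [0,0,0],
  [0,0,0],
  [0,0,0],
  [0,0,0],
  [0,0,0],
], gripper=[0.1,0.1,0.1,0.1,0.1,0.1,0.1,0.1], twist=[0,0,0,0,0,0,0,0], squeeze=40)

```text
clock: 13.5
position: [0.5432, -0.2281, 0.0919]
tool_rot: [3.119, -0.021, -0.955]
force: [-0.5, 0.9, 7.1]
grip_width: 0.0155
finger_force: 40.5
```

Call:
move_arm([
  [0,0,0],
  [0,0,0],
  [0,0,-0.5],
  [0,0,-1],
  [0,0,-2],
  [0,0,-3],
  [0,0,-3],
  [0,0,-3],
], gripper=[0,0,0,0,0,0,0,0], twist=[0,0,0,0,0,0,0,0], squeeze=110)

```text
clock: 14.3
position: [0.5434, -0.2245, 0.2188]
tool_rot: [3.118, -0.021, -0.956]
force: [0.4, 0.5, -3.6]
grip_width: 0.0143
finger_force: 107.6
```

Call:
move_arm([
  [0,0,-3],
  [0,0,-3],
  [0,0,-3],
  [0,0,-2],
  [0,0,-1],
  [0,0,0],
], gripper=[0,0,0,0,0,0], twist=[0,0,0,0,0,0])

```text
clock: 14.9
position: [0.5445, -0.2211, 0.3377]
tool_rot: [3.12, -0.021, -0.955]
force: [-0.4, -0.2, -3.9]
grip_width: 0.0144
finger_force: 107.6
```

```bash
python3 o.py
python3 - <<'E'
from workcell import viewer
from h import *
d=viewer.grab_frame("scene")
cv2.imwrite("pics/l1.png",cv2.resize(d["img"][60:340,60:400],(680,560))[:,:,::-1])
E
```

```text
14.9 q [-0.485  0.765  1.39   1.604 -0.739  1.4   -1.552] p [ 0.544 -0.221  0.338] tilt 1.74 zaz -100.2 az -22.1 
 [[ 0.577 -0.817 -0.005]
 [-0.816 -0.577 -0.03 ]
 [ 0.021  0.022 -1.   ]] [-0.365 -0.212 -3.891] 0.014435134324838138 107.56636619567871
```

View pics/l1.png

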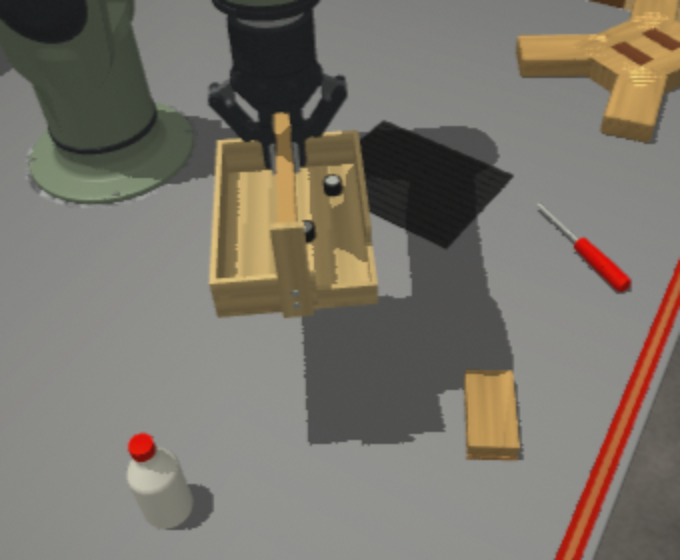

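The tote is held and level, with the knobs at (332,184) and (307,230) and the cut-down corner at lower right. Next I'll simulate the rest from the actual state.

```bash
cat > p5.py <<'E'
from p3 import *
from workcell import monitor
qs=np.clip(monitor.observe()["qpos"],LO,HI)
def f(a):
    psi,r,z=a;o=[str(a)];q=qs;tw=psi+135-yaw(q);n=int(np.ceil(tw/8));q=push2(q,[0,0,0],n,-tw/n);o.append(f"twist {n}x{-tw/n:.2f} "+info(q))
    c,s=np.cos(np.radians(psi)),np.sin(np.radians(psi));p,R=fk3(q,X);d=R.inv().apply(np.array([r*c,r*s,z])-p)*100;n=int(np.ceil(np.linalg.norm(d)/4));q=push2(q,d/n,n);o.append(f"move {n}x{np.round(d/n,2)} "+info(q))
    for k in range(40):
        q=push2(q,[-3.1,3.1,-2.5] if k<1 else [-1.8,1.8,-4.3],1)
        if k%3==0:o.append(f" {k+1} "+info(q))
        if tv(q)[0]>34:break
    o.append(f" end{k+1} "+info(q))
    tgt=np.array([.50,.165,.045])+fk3(q,X)[0]-lowc(q)
    q,ro=goto2(q,tgt+[0,0,.25],rate=.04);o.append(f"above rows{len(ro)} {ro[0]} "+info(q));q,ro=goto2(q,tgt,rate=.03);o.append(f"final {len(ro)} {ro[0]}"+info(q)+f" low{lowc(q).round(3)}")
    return "\n".join(o)
if __name__=="__main__":
    with Pool() as P:print("\n".join(P.map(f,[(-50,.7,.45),(-65,.7,.45),(-80,.7,.45)],chunksize=1)))
E
python3 p5.py
```

```text
(-50, 0.7, 0.45)
twist 18x-7.76 q[-0.237  0.449  0.742  1.596 -0.288  1.211  0.468] p[ 0.544 -0.221  0.336] tilt1.7 zaz-103 yaw85
move 9x[-3.62 -0.74 -1.15] q[ 0.422  0.62   0.737  1.055 -0.381  1.576  0.96 ] p[ 0.45  -0.536  0.45 ] tilt1.7 zaz-103 yaw85
 1 q[ 0.485  0.687  0.724  0.888 -0.416  1.668  0.942] p[ 0.47  -0.559  0.468] tilt1.8 zaz-101 yaw85
 4 q[ 0.691  0.784  0.379  0.417 -0.255  1.928  0.788] p[ 0.5   -0.584  0.538] tilt2.6 zaz-90 yaw86
 7 q[ 0.684  0.743  0.418  0.359 -0.283  1.93   0.785] p[ 0.5   -0.58   0.595] tilt7.8 zaz-62 yaw85
 10 q[ 0.673  0.69   0.463  0.317 -0.312  1.93   0.784] p[ 0.494 -0.57   0.654] tilt13.3 zaz-57 yaw85
 13 q[ 0.657  0.63   0.508  0.285 -0.338  1.93   0.782] p[ 0.482 -0.553  0.714] tilt18.6 zaz-55 yaw84
 16 q[ 0.636  0.564  0.554  0.261 -0.358  1.93   0.78 ] p[ 0.466 -0.53   0.773] tilt23.9 zaz-53 yaw83
 19 q[ 0.606  0.493  0.602  0.243 -0.373  1.93   0.779] p[ 0.444 -0.502  0.831] tilt29.1 zaz-53 yaw82
 22 q[ 0.563  0.418  0.656  0.23  -0.381  1.93   0.777] p[ 0.419 -0.469  0.887] tilt34.3 zaz-52 yaw81
 end22 q[ 0.563  0.418  0.656  0.2
[... 2739 characters left out ...]
784] p[ 0.14  -0.698  0.761] tilt22.8 zaz-82 yaw54
 19 q[ 1.143  0.507  0.58   0.245 -0.374  1.93   0.782] p[ 0.136 -0.664  0.82 ] tilt28.1 zaz-82 yaw53
 22 q[ 1.105  0.432  0.631  0.231 -0.383  1.93   0.78 ] p[ 0.13  -0.624  0.876] tilt33.2 zaz-81 yaw51
 end23 q[ 1.088  0.406  0.65   0.228 -0.385  1.93   0.78 ] p[ 0.128 -0.609  0.894] tilt34.9 zaz-81 yaw51
above rows24 (array([ 3.77509493, -0.78706274,  0.00441958]), 0.0) q[-0.343  0.302 -0.436  1.578  0.612  1.676 -1.456] p[0.493 0.108 0.437] tilt35.1 zaz-81 yaw49
final 9 (array([ 1.14706398, -1.11100886,  2.27280654]), 0.0)q[-0.377  0.567 -0.409  1.876  0.747  1.26  -1.813] p[0.493 0.108 0.187] tilt35.1 zaz-81 yaw49 low[0.504 0.165 0.045]
```

Everything is feasible, ending at about 35° of tilt over the mat. First the twist, ramped.

Call:
move_arm([
  [0,0,0],
  [0,0,0],
  [0,0,0],
  [0,0,0],
  [0,0,0],
  [0,0,0],
  [0,0,0],
  [0,0,0],
], gripper=[0,0,0,0,0,0,0,0], twist=[-3,-6,-7.8,-7.8,-7.8,-7.8,-7.8,-7.8])

```text
clock: 15.75
position: [0.5441, -0.2205, 0.3349]
tool_rot: [3.112, 0.01, 0.024]
force: [1.1, -0.1, -3.8]
grip_width: 0.0141
finger_force: 107.6
```

Call:
move_arm([
  [0,0,0],
  [0,0,0],
  [0,0,0],
  [0,0,0],
  [0,0,0],
  [0,0,0],
  [0,0,0],
  [0,0,0],
], gripper=[0,0,0,0,0,0,0,0], twist=[-7.8,-7.8,-7.8,-7.8,-7.8,-7.8,-7.8,-6])

```text
clock: 16.55
position: [0.544, -0.2206, 0.3348]
tool_rot: [3.136, 0.03, 1.082]
force: [-0.3, -0.4, -5.0]
grip_width: 0.0146
finger_force: 107.6
```

Call:
move_arm([
  [0,0,0],
  [-0.8,-0.2,-0.2],
  [-1.6,-0.3,-0.4],
  [-2.5,-0.5,-0.5],
  [-3.5,-0.6,-0.7],
  [-3.7,-0.7,-0.8],
  [-3.7,-0.7,-0.8],
  [-3.7,-0.7,-0.8],
], gripper=[0,0,0,0,0,0,0,0], twist=[-5,-3,0,0,0,0,0,0])

```text
clock: 17.35
position: [0.4402, -0.3908, 0.3838]
tool_rot: [3.139, 0.03, 1.213]
force: [1.0, -0.2, -4.1]
grip_width: 0.014
finger_force: 107.6
```

Call:
move_arm([
  [-3.7,-0.7,-0.8],
  [-3.7,-0.7,-0.8],
  [-3.7,-0.7,-0.8],
  [-3.7,-0.7,-0.8],
  [-3.7,-0.7,-0.8],
  [-3.7,-0.7,-0.8],
  [-3.0,-0.6,-0.8],
  [-2.0,-0.4,-0.8],
], gripper=[0,0,0,0,0,0,0,0], twist=[0,0,0,0,0,0,0,0])

```text
clock: 18.15
position: [0.2962, -0.6261, 0.4553]
tool_rot: [3.14, 0.03, 1.211]
force: [0.2, 1.1, -4.4]
grip_width: 0.0145
finger_force: 107.6
```

```bash
python3 o.py
python3 - <<'E'
from p3 import *
from workcell import monitor
q=np.clip(monitor.observe()["qpos"],LO,HI)
for k in range(26):
    q=push2(q,[-3.1,3.1,-2.5] if k<1 else [-1.8,1.8,-4.3],1)
    if k%4==3:print(k+1,info(q))
E
```

```text
18.15 q [ 0.643  0.617  0.804  1.075 -0.414  1.581  0.97 ] p [ 0.296 -0.626  0.455] tilt 1.73 zaz -108.1 az -64.7 
 [[ 0.352  0.936 -0.009]
 [ 0.936 -0.352 -0.029]
 [-0.03   0.001 -1.   ]] [ 0.238  1.069 -4.434] 0.014525481441540642 107.614506483078
4 q[ 0.918  0.761  0.442  0.489 -0.289  1.902  0.8  ] p[ 0.332 -0.683  0.533] tilt2.1 zaz-117 yaw70
8 q[ 0.936  0.721  0.421  0.363 -0.28   1.93   0.776] p[ 0.334 -0.682  0.61 ] tilt8.8 zaz-75 yaw70
12 q[ 0.921  0.651  0.481  0.308 -0.318  1.93   0.775] p[ 0.327 -0.664  0.688] tilt16.1 zaz-70 yaw69
16 q[ 0.896  0.566  0.543  0.27  -0.349  1.93   0.773] p[ 0.315 -0.633  0.767] tilt23.2 zaz-68 yaw68
20 q[ 0.857  0.473  0.608  0.244 -0.37   1.93   0.772] p[ 0.296 -0.59   0.844] tilt30.2 zaz-67 yaw67
24 q[ 0.791  0.372  0.686  0.228 -0.378  1.93   0.771] p[ 0.273 -0.537  0.916] tilt37.0 zaz-67 yaw64
```

Now start building the tilt.

Call:
move_arm([
  [-2,2,-1.5],
  [-2.5,2.5,-2.5],
  [-1.8,1.8,-4.2],
  [-1.8,1.8,-4.2],
  [-1.8,1.8,-4.2],
  [-1.8,1.8,-4.2],
  [-1.8,1.8,-4.2],
  [-1.8,1.8,-4.2],
], gripper=[0,0,0,0,0,0,0,0], twist=[0,0,0,0,0,0,0,0])

```text
clock: 18.95
position: [0.388, -0.7017, 0.5612]
tool_rot: [3.07, 0.125, 1.282]
force: [2.1, -1.1, -6.6]
grip_width: 0.0144
finger_force: 108.3
```

```bash
python3 o.py
```

```text
18.95 q [ 0.906  0.834  0.476  0.276 -0.35   1.919  0.782] p [ 0.388 -0.702  0.561] tilt 8.26 zaz -76.6 az -61.1 
 [[ 0.282  0.959  0.033]
 [ 0.951 -0.275 -0.14 ]
 [-0.125  0.071 -0.99 ]] [ 2.125 -1.063 -6.641] 0.014368141396646376 108.29585194587708
```

Call:
move_arm([
  [-1.8,1.8,-4.2],
  [-1.8,1.8,-4.2],
  [-1.8,1.8,-4.2],
  [-1.8,1.8,-4.2],
  [-1.8,1.8,-4.2],
  [-1.8,1.8,-4.2],
  [-1.8,1.8,-4.2],
  [-1.8,1.8,-4.2],
], gripper=[0,0,0,0,0,0,0,0], twist=[0,0,0,0,0,0,0,0])

```text
clock: 19.75
position: [0.3634, -0.6529, 0.739]
tool_rot: [2.884, 0.317, 1.236]
force: [0.6, -0.8, -3.5]
grip_width: 0.0144
finger_force: 110.1
```

```bash
python3 o.py
python3 - <<'E'
from p3 import *
from workcell import monitor
q=np.clip(monitor.observe()["qpos"],LO,HI)
for k in range(12):
    q=push2(q,[-1.8,1.8,-4.3],1)
    if k%3==2:print(k+1,info(q))
E
```

```text
19.75 q [ 0.877  0.674  0.718  0.169 -0.532  1.933  0.777] p [ 0.363 -0.653  0.739] tilt 23.24 zaz -68.9 az -60.9 
 [[ 0.312  0.939  0.142]
 [ 0.897 -0.243 -0.368]
 [-0.311  0.242 -0.919]] [ 0.578 -0.822 -3.531] 0.014377498100414592 110.08562564849854
3 q[ 0.847  0.581  0.687  0.175 -0.47   1.93   0.771] p[ 0.348 -0.617  0.803] tilt28.2 zaz-68 yaw70
6 q[ 0.803  0.492  0.716  0.18  -0.453  1.93   0.771] p[ 0.329 -0.576  0.862] tilt33.1 zaz-67 yaw68
9 q[ 0.741  0.405  0.76   0.185 -0.434  1.93   0.77 ] p[ 0.308 -0.53   0.917] tilt38.0 zaz-66 yaw67
12 q[ 0.646  0.318  0.831  0.19  -0.41   1.93   0.77 ] p[ 0.285 -0.481  0.968] tilt43.0 zaz-65 yaw65
```

Call:
move_arm([
  [-1.8,1.8,-4.2],
  [-1.8,1.8,-4.2],
  [-1.8,1.8,-4.2],
  [-1.8,1.8,-4.2],
  [-1.8,1.8,-4.2],
  [-1.8,1.8,-4.2],
  [-1.8,1.8,-4.2],
], gripper=[0,0,0,0,0,0,0], twist=[0,0,0,0,0,0,0])

```text
clock: 20.45
position: [0.3234, -0.5609, 0.882]
tool_rot: [2.718, 0.454, 1.183]
force: [0.5, 0.1, -4.1]
grip_width: 0.0142
finger_force: 110.1
```

```bash
python3 o.py
python3 - <<'E'
from p3 import *
from workcell import monitor
q=np.clip(monitor.observe()["qpos"],LO,HI)
tgt=np.array([.50,.165,.05])+fk3(q,X)[0]-lowc(q);p,R=fk3(q,X);print("tgt",tgt,lowc(q))
for n,t in((24,tgt+[0,0,.25]),(12,tgt)):
    p,R=fk3(q,X);d=R.inv().apply(t-p)*100;print("tool shift cm",d.round(1))
    for k in range(n):
        q=push2(q,d/n,1)
        if k%6==5:print(k+1,info(q),lowc(q).round(3))
E
```

```text
20.45 q [ 0.788  0.472  0.78   0.169 -0.501  1.933  0.774] p [ 0.323 -0.561  0.882] tilt 34.99 zaz -66.4 az -60.0 
 [[ 0.339  0.912  0.23 ]
 [ 0.832 -0.177 -0.525]
 [-0.439  0.369 -0.819]] [ 0.48   0.128 -4.081] 0.014245045760674754 110.1395308971405
tgt [0.51245567 0.110128   0.19265665] [ 0.31157662 -0.5077958   0.73964214]
tool shift cm [ 81.7 -11.1   4.9]
6 q[-0.005  0.181  0.993  0.804 -0.019  1.625  0.616] p[ 0.358 -0.471  0.839] tilt35.8 zaz-66 yaw66 [ 0.348 -0.417  0.696]
12 q[-0.544 -0.137  0.664  1.259  0.606  1.618 -0.04 ] p[ 0.401 -0.327  0.746] tilt35.5 zaz-67 yaw66 [ 0.392 -0.272  0.603]
18 q[-0.646 -0.114  0.387  1.538  0.655  1.595 -0.52 ] p[ 0.454 -0.16   0.637] tilt35.5 zaz-67 yaw66 [ 0.445 -0.105  0.494]
24 q[-0.762  0.082  0.257  1.623  0.597  1.517 -0.877] p[0.506 0.007 0.527] tilt35.5 zaz-67 yaw66 [0.497 0.062 0.385]
tool shift cm [ 23.3 -14.4  21.9]
6 q[-0.798  0.238  0.22   1.865  0.597  1.228 -1.154] p[0.509 0.058 0.36 ] tilt35.5 zaz-67 yaw66 [0.5   0.113 0.217]
12 q[-0.84   0.508  0.196  1.971  0.636  0.948 -1.427] p[0.512 0.11  0.193] tilt35.5 zaz-67 yaw66 [0.503 0.165 0.05 ]
```

Tilt is 35° and the lean is midway between the tote's +x and +y. Now over to the mat, staying high.

Call:
move_arm([
  [0,0,0],
  [1,-0.1,0.1],
  [2,-0.3,0.1],
  [3,-0.4,0.2],
  [3.4,-0.5,0.2],
  [3.4,-0.5,0.2],
  [3.4,-0.5,0.2],
  [3.4,-0.5,0.2],
], gripper=[0,0,0,0,0,0,0,0], twist=[0,0,0,0,0,0,0,0])

```text
clock: 21.25
position: [0.3536, -0.4567, 0.8216]
tool_rot: [2.711, 0.449, 1.167]
force: [-0.5, 0.4, -2.6]
grip_width: 0.0143
finger_force: 110.2
```

Call:
move_arm([
  [3.4,-0.5,0.2],
  [3.4,-0.5,0.2],
  [3.4,-0.5,0.2],
  [3.4,-0.5,0.2],
  [3.4,-0.5,0.2],
  [3.4,-0.5,0.2],
  [3.4,-0.5,0.2],
  [3.4,-0.5,0.2],
], gripper=[0,0,0,0,0,0,0,0], twist=[0,0,0,0,0,0,0,0])

```text
clock: 22.05
position: [0.4126, -0.2449, 0.6855]
tool_rot: [2.712, 0.444, 1.165]
force: [0.8, 0.4, -3.7]
grip_width: 0.0145
finger_force: 110.1
```

Call:
move_arm([
  [3.4,-0.5,0.2],
  [3.4,-0.5,0.2],
  [3.4,-0.5,0.2],
  [3.4,-0.5,0.2],
  [3.4,-0.5,0.2],
  [3,-0.4,0.2],
  [2,-0.3,0.2],
  [1,-0.1,0.1],
], gripper=[0,0,0,0,0,0,0,0], twist=[0,0,0,0,0,0,0,0])

```text
clock: 22.85
position: [0.4687, -0.0552, 0.5613]
tool_rot: [2.714, 0.446, 1.167]
force: [0.1, -0.5, -2.6]
grip_width: 0.014
finger_force: 110.1
```

```bash
python3 o.py
python3 - <<'E'
from p3 import *
from workcell import monitor,viewer
import cv2
q=np.clip(monitor.observe()["qpos"],LO,HI);p,R=fk3(q,X);t=np.array([.50,.165,.05])+p-lowc(q);print(lowc(q),R.inv().apply(t-p)*100)
d={n:viewer.grab_frame(n)["img"] for n in("scene","top")}
cv2.imwrite("pics/m1.png",np.hstack([cv2.resize(d["scene"][0:260,100:420],(440,357)),cv2.resize(d["top"][100:300,110:312],(360,357))])[:,:,::-1])
for n in(12,):
    dd=R.inv().apply(t-p)*100
    for k in range(n): q=push2(q,dd/n,1)
    print(info(q),lowc(q))
E
```

```text
22.85 q [-0.681 -0.037  0.24   1.652  0.616  1.552 -0.768] p [ 0.469 -0.055  0.561] tilt 34.82 zaz -66.5 az -6.7 
 [[ 0.355  0.907  0.227]
 [ 0.83  -0.193 -0.524]
 [-0.431  0.375 -0.821]] [ 0.14  -0.465 -2.591] 0.01400598889744368 110.13499975204468
[ 4.58177915e-01 -2.20677543e-04  4.19488613e-01] [ 31.11389475 -13.24909359  22.62907456]
q[-0.8    0.498  0.15   1.974  0.648  0.953 -1.426] p[0.511 0.109 0.192] tilt34.8 zaz-67 yaw67 [0.49996257 0.16498705 0.04998592]
```

View pics/m1.png

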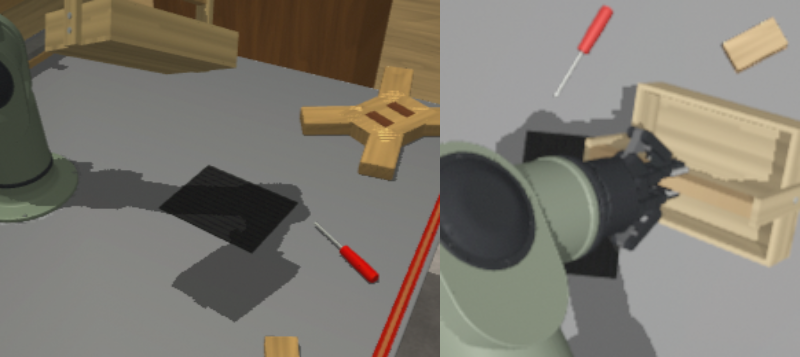

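The tote is held tilted and on its way, there are no stray knobs on the bench, and the mat is clear below. Now descend to the hover pose.

Call:
move_arm([
  [0.7,-0.3,0.5],
  [1.4,-0.6,1.0],
  [2.2,-0.9,1.6],
  [2.2,-0.9,1.6],
  [2.2,-1.0,1.6],
  [2.2,-0.9,1.6],
  [2.2,-1.0,1.6],
  [2.2,-0.9,1.6],
], gripper=[0,0,0,0,0,0,0,0], twist=[0,0,0,0,0,0,0,0])

```text
clock: 23.75
position: [0.4894, 0.0244, 0.3803]
tool_rot: [2.712, 0.444, 1.163]
force: [0.7, 0.8, -4.7]
grip_width: 0.014
finger_force: 110.2
```

Call:
move_arm([
  [2.2,-1.0,1.6],
  [2.2,-0.9,1.6],
  [2.2,-0.9,1.6],
  [2.2,-0.9,1.6],
  [2.2,-0.9,1.6],
  [2.2,-0.9,1.6],
  [1.4,-0.6,1.0],
  [0.7,-0.3,0.5],
], gripper=[0,0,0,0,0,0,0,0], twist=[0,0,0,0,0,0,0,0])

```text
clock: 24.55
position: [0.5113, 0.1059, 0.1989]
tool_rot: [2.713, 0.446, 1.165]
force: [-1.0, -0.3, -2.8]
grip_width: 0.0142
finger_force: 110.1
```

```bash
python3 o.py
python3 - <<'E'
from p3 import *
from h import proj
from workcell import monitor,viewer
import cv2
q=np.clip(monitor.observe()["qpos"],LO,HI);p,R=fk3(q,X);t=np.array([.50,.165,.05])+p-lowc(q);print(lowc(q),R.inv().apply(t-p)*100)
F={n:viewer.grab_frame(n) for n in("scene","top")};[print(n,proj(F[n],lowc(q))) for n in F]
d={n:F[n]["img"] for n in F}
cv2.imwrite("pics/m2.png",np.hstack([cv2.resize(d["scene"][60:240,150:330],(400,400),interpolation=3),cv2.resize(d["top"][110:290,110:290],(400,400),interpolation=3)])[:,:,::-1])
E
```

```text
24.55 q [-0.795  0.485  0.152  1.972  0.646  0.963 -1.412] p [0.511 0.106 0.199] tilt 34.85 zaz -66.6 az 11.7 
 [[ 0.356  0.906  0.227]
 [ 0.829 -0.195 -0.524]
 [-0.431  0.375 -0.821]] [-0.958 -0.31  -2.792] 0.014218553664703702 110.14151215553284
[0.50120331 0.16101919 0.05707431] [ 0.59180481 -0.45219209  0.34452265]
scene [268.97092697 138.15115918]
top [182.17333245 207.86823331]
```

View pics/m2.png

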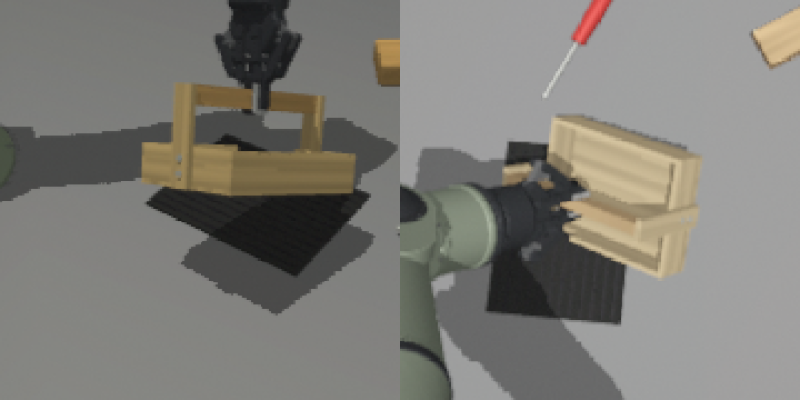

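The tote hovers tilted over the mat with nothing spilled; the low corner is hidden behind the fingers, near (560,217) in the right half. I'll trim slightly, let it settle, and check that the tote hasn't slipped in the grip.

Call:
move_arm([
  [0.3,-0.2,0.2],
  [0.3,-0.2,0.2],
  [0,0,0],
  [0,0,0],
  [0,0,0],
  [0,0,0],
  [0,0,0],
  [0,0,0],
], gripper=[0,0,0,0,0,0,0,0], twist=[0,0,0,0,0,0,0,0])

```text
clock: 25.45
position: [0.5106, 0.1094, 0.1926]
tool_rot: [2.712, 0.445, 1.164]
force: [0.5, -0.3, -3.3]
grip_width: 0.014
finger_force: 110.1
```

Call:
move_arm([
  [0,0,0],
  [0,0,0],
  [0,0,0],
  [0,0,0],
  [0,0,0],
  [0,0,0],
  [0,0,0],
  [0,0,0],
], gripper=[0,0,0,0,0,0,0,0], twist=[0,0,0,0,0,0,0,0])

```text
clock: 26.25
position: [0.5106, 0.1094, 0.1926]
tool_rot: [2.713, 0.445, 1.164]
force: [0.4, 0.1, -4.2]
grip_width: 0.0145
finger_force: 110.1
```

```bash
python3 o.py
python3 - <<'E'
from p3 import *
from h import proj
from workcell import monitor,viewer
import cv2
s=monitor.observe();p=s["position"];R=Ro.from_euler("xyz",s["tool_rot"])
W=lambda x,y,z:p+R.apply([x,-y,.091-z])
print("low",W(.104,.074,.006),"outer bottom",W(.11,.08,0))
F={n:viewer.grab_frame(n) for n in("scene","top")};o=[]
for n in F:
    im=cv2.resize(F[n]["img"],None,fx=4,fy=4,interpolation=3)
    for c,col in(((-.11,-.08,.05),(255,0,0)),((.11,-.08,.05),(0,255,0)),((-.11,.08,.05),(0,0,255)),((-.11,-.08,0),(255,0,255)),((.11,.08,.028),(0,255,255))):
        u=(proj(F[n],W(*c))+.5)*4;cv2.circle(im,tuple(int(v) for v in u),5,col,1)
    a,b=(100,180) if n=="scene" else (150,150);a,b=(60,180) if n=="scene" else (140,165)
    o.append(im[a*4:a*4+500,b*4:b*4+ (400 if n=="top" else 400)*1+0] if 0 else cv2.resize(im[a*4:a*4+440,b*4:b*4+600],(400,293)))
cv2.imwrite("pics/m3.png",np.hstack(o)[:,:,::-1])
E
```

```text
26.25 q [-0.8    0.497  0.151  1.973  0.647  0.955 -1.426] p [0.511 0.109 0.193] tilt 34.85 zaz -66.6 az 12.1 
 [[ 0.357  0.906  0.227]
 [ 0.829 -0.195 -0.524]
 [-0.431  0.375 -0.821]] [ 0.352  0.08  -4.221] 0.014496206363650498 110.14796376228333
low [0.49996661 0.16544028 0.05022178] outer bottom [0.49803357 0.1684372  0.04046054]
```

View pics/m3.png

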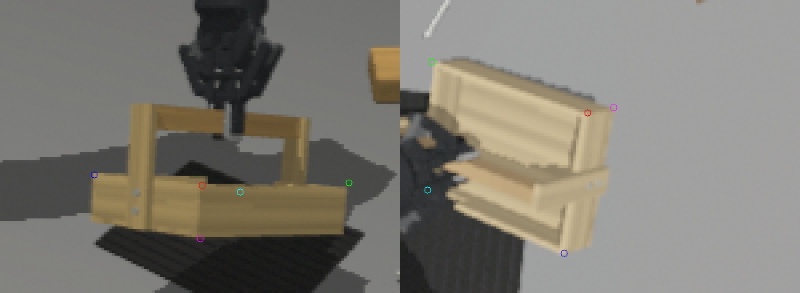

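The projected corners land on the tote within a few pixels in both views, so it hasn't slipped. The visible floor has no knobs left on it, and the low corner's underside is about 35 mm above the mat at (0.50,0.165). Handing in.

```bash
python3 -c "
from workcell import bot
print(bot.job_done())"
```

```text
the job is handed in; nothing more can be done
None
```

The job is handed in at 26 s: the arm holds the tote still, tilted about 35° toward its cut-down corner, which is about 35 mm above the mat; no knob has spilled, but the fingers hide that corner, so I inferred rather than saw that all three knobs are in it, and while building the tilt joints 2, 4 and 6 read up to 0.005 rad past their stated limits.

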